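# Clamp the glued riser block with a sliding-jaw bar clamp

## Robot

A 7-joint arm with a two-finger parallel gripper is mounted at the origin on a cart in front of the work surface, level with it; the furniture and walls round the work are solid. World frame = base frame: x ahead of the robot, y to its left, z up, the work surface at z = 0. Lengths are in mm, angles in rad, forces in N, time in s.
With the tool pointing down it reaches from about 400 to 875 mm from the base axis. Payload 4.4 kg.
Tool frame: the origin (TCP) lies midway between the tips of the shut fingers; the grasp point (between the pads) lies 19 mm behind it; z points along the fingers, y is the line along which they close (so a half turn about z gives the same grasp; the last joint's range is limited). The gripper opens to 85 mm and grips with 20 to 120 N. Pads are 22 mm wide; open, the fingers measure 114 mm over their backs; the gripper's body (76 mm by 85 mm) begins 54 mm behind the grasp point. The pads swing forward as they close: fully open they stand 13 mm farther back than shut.
Start: joints at [1.1, 0.628, 0.038, 1.517, -0.027, 0.996, -0.02], TCP at [256.021, -597.471, 231.313] pointing down, gripper open.
Joint ranges: [-3.06, 3.06], [-0.37, 2.12], [-1.25, 1.32], [0.18, 2.47], [-1.1, 4.24], [0.23, 1.98], [-2.94, 2.94]. Speed limits (rad/s): [2.57, 2.57, 3.14, 3.14, 3.14, 3.14, 3.14].

## Interface

Orientations are given as [roll, pitch, yaw] about the fixed x, y, z axes, in that order (R = Rz(yaw) Ry(pitch) Rx(roll)).
In Python, from cell import read_state, get_image, finish_job gives the robot as it stands.
- The arm moves only by the tool send_rows, never from a script. Its argument "series" is a list of rows, each an object of numbers: "ax", "ay", "az": the turn, a rotation vector about the tool's x, y, z in rad; "dx", "dy", "dz": the shift along the tool's x, y, z in cm; "hand": the closure, from 0 (fully open) to 1 (shut). In form: [{"ax": .., "ay": .., "az": .., "dx": .., "dy": .., "dz": .., "hand": ..}, ...]. A call has 1 to 10 rows; each row is the pose to reach, as a shift and turn from the pose commanded when the call began, along the tool's axes at that moment; what a row does not reach only later rows make up. A row lasts 1/10 s, in which the tool goes at most 50 mm and 8.59 degrees, less where a joint would pass 70% of its speed; a pose out of reach is approached as far as the arm can. A call with a gripper value outside its range is refused whole. The fingers move at their own pace and stop on an object; the grip force is fixed at half the most. Time passes only in rows, so rows that repeat a pose let the fingers close. It gives the time, the measured TCP pose, the force, the opening and the grip force at its end, in the units of the state.
- read_state(): the state, without advancing time (a new reading comes with each control period).
- get_image(name): name is "scene" or "top" or "wrist"; returns a dict with "pixels" (384x512x3 uint8, red, green, blue), "mtx" (3x3 intrinsics, pixels), "k1" (the pictures are not rectified: a ray, as slopes to the right and down, at radius r is drawn at 1 + k1 r^2 times it, then the intrinsics apply), "R" (3x3) and "t" (3): a world point X has camera coordinates R X + t. Camera axes: x right, y down, z forward; pixel columns grow to the right and rows downward; lengths in mm; the calibration is good to about 2 mm. A picture is of the moment at which its call begins. There is no depth.
- finish_job(): hands the job in; it is judged then, once.
The state is a dict: "clock": time; "qpos": joint angles; "qd": joint speeds; "tau": joint torques, N m; "eef_pos": TCP position; "tool_rot": TCP orientation; "force": force on the tool from outside, world axes, zero at the start; "torque": the same for the moment, N m; "width": finger opening in mm; "gripper_force": force on a finger pad.
Only numpy, scipy, OpenCV 4.12 (cv2) and the standard library are available. Lean on these libraries where they do the work, as an engineer would, in place of code of your own. Each camera call takes 0.05 s, during which the arm holds its last target. There are 200 camera calls.

## Task

The dark wooden block has just been glued onto the pale wooden board. Slide the red jaw of the bar clamp down its bar (the black lug is the grip for this), without turning the screw, until its white pad rests on the block, and push the lug down so that the jaw tips and binds on the bar; then turn the wooden screw handle clockwise until the pad presses on the block with about 15 newtons (the red band of the gauge above the pad has just gone in, the green still shows), and let go with the clamp still holding. Press gently, never above 25 newtons, do not shift the block or the board, and leave the mug, the small steel pitcher and the tamper where they stand.

Things in the scene. Friction and masses are not known exactly. Their poses are not given: they have to be found in the camera images.
- clamp: Steel bar clamp, screwed down. Origin on the worktop below the bar; z up, x points from the bar to the screw. Base plate 190 x 120 mm, 10 mm thick (x -40 to +150 mm). The upright steel bar, 22 mm (x) by 10 mm (y), stands on the origin and ends in a red cap at z = 209 mm.
- lug_grip (a point): Point to grip on the sliding jaw: centre of the black upright lug at the back of the red jaw, 14 mm thick (y), 34 mm long (x), its top 17 mm above this point. Axes as the clamp's. It lies 72 mm behind the bar (-x) and 58 mm above the jaw's underside.
- handle_grip (a point): Middle of the wooden screw handle, an upright round grip of 30 mm diameter and 54 mm height, its top 25 mm above this point; 85 mm in front of the bar (+x of the clamp). Its z axis is the screw axis. It sinks with the screw while the pad is free, hardly at all once the pad is pressed.
- screw (a joint): Angle of the screw handle, 0 at the start, growing clockwise seen from above, stops at 0 and 6.0 rad. The quick thread advances the pad 24 mm a turn (3.8 mm per rad). Turning takes about 0.08 N m of thread friction plus 0.0038 N m per newton of pad force. The screw does not run back by itself.
- pad_face (a point): Centre of the domed underside of the smooth white round pressure pad, 26 mm in diameter, under the gauge; starts 15 to 70 mm above the block. At screw angle 0, unloaded, it is 40 mm below the jaw's underside and 131 mm below handle_grip. The tipping of the jaw takes up some unknown travel, so the turn needed has to be felt or read on the gauge.
- block_top (a point): Centre of the top of the loose dark wooden block, 60 x 60 mm, 30 mm high, lying on the board under the pad.
- board_center (a point): Centre of the loose pale wooden board, 120 x 110 mm, 18 mm thick, lying on the clamp's base plate.
- mug_base (a point): Bystander: underside of the small dark mug, 60 x 84 mm, 53 mm high.
- pitcher_base (a point): Bystander: underside of the small steel pitcher with handle, 59 x 89 mm, 66 mm high.
- tamper_base (a point): Bystander: underside of the tamper with wooden handle, 58 mm in diameter, 91 mm high.
- pad: The white pressure pad itself; origin as pad_face.
- block: The dark wooden block itself; origin at the centre of its underside.
- jaw: Red sliding jaw, 0.5 kg with its screw; origin at its underside on the bar's axis, x toward the screw. Its 40 mm high collar has 0.8 mm play round the bar and a spring shoe (some newtons of drag): it stays where it is left, and slides when held near level by the lug. Pad on the block, pushing the lug down about 8 mm tips it nose-up 0.05 rad: it binds. Unbound, it creeps up as the screw is turned.
- gauge (a joint): Load gauge: the spring plunger between the screw and the white pad goes up into its aluminium sleeve by this many m, 3 N per mm, at most 10 mm: 0.005 is 15 N of pad force. A red band, 5 mm high, shows below the sleeve, with a green band below it: at 15 N the red has just gone in and only green shows.
There are look-alikes about, which are no part of the job. What is meant by the jaw is not orange, and is the larger of those in its own colour.

How it is judged (in metres and radians):
On the way, in this order (a step that is already met when the one before it is completed fails the run):
1. the jaw has been slid down until its pad bears on the block, the screw still unturned (under 0.2 rad) (contact force between pad and block above 0.3 N and value of joint screw below 0.2 rad), for 0.2 s.
2. the screw has been turned until the pad presses with more than 10 N (contact force between pad and block above 10 N and value of joint screw above 0.25 rad), for 0.3 s.
At the end, for the whole second after the job is handed in: The pad presses on the block with 10 to 20.5 N by itself, the screw having been turned by more than 0.25 rad and the jaw tipped on the bar by more than 0.025 rad; block and board lie within 8 mm of where they were; all is at rest (all of step 2 and contact force between pad and block below 20.5 N and distance of each of block_top, board_center from where it was at the start of the episode below 0.008 m and linear speed of each of block, pad below 0.02 m/s and angle between jaw's own z axis and vertical above 0.025 rad); the robot touches nothing.
It fails at once if the pad presses on the block with more than 26 N (contact force between pad and block above 26 N).
It fails at once if the block or the board is shifted by more than 12 mm (distance of any of block_top, board_center from where it was at the start of the episode above 0.012 m).
It fails at once if the mug, the pitcher or the tamper is moved by more than 20 mm (distance of any of mug_base, pitcher_base, tamper_base from where it was at the start of the episode above 0.02 m).
It also fails if it takes over 64 s, if anything falls off the work surface, if the arm or the gripper's body presses on something with over 40 N, if the wrist force passes 120 N, or if a joint passes its speed limit or range.

## Working session

There is one attempt and no reset: what is moved stays moved. The work goes in short steps, Python scripts to look and compute and a tool call to move; the robot and the scene stay as the last step left them, time stands still between calls to the robot, and variables do not carry over. Pictures are saved under pics/ and viewed, at most 10 in all, crops included, and the job is handed in when it is done.

Besides the shell and the picture viewer there is one more tool, called after "Request:" by a JSON object that holds its "fn" and its "kwargs". send_rows: Moves the arm, as the interface text tells. Its arguments: {"type":"object","properties":{"series":{"type":"array","items":{"type":"object","properties":{"ax":{"type":"number"},"ay":{"type":"number"},"az":{"type":"number"},"dx":{"type":"number"},"dy":{"type":"number"},"dz":{"type":"number"},"hand":{"type":"number"}}}}},"required":["series"]}

```bash
mkdir -p pics; ls; cat > h.py <<'E'
import numpy as np, cv2
from cell import read_state, get_image, finish_job
from scipy.spatial.transform import Rotation as Ro
def grab(n,f=None):
    d=get_image(n)
    d={k:(np.array(v,float) if k in('mtx','R','t') else v) for k,v in d.items()}
    d['pixels']=np.array(d['pixels'],np.uint8)
    np.save(f'{n}.npy',d,allow_pickle=True)
    if f: cv2.imwrite(f'pics/{f}.png',d['pixels'][:,:,::-1])
    return d
def load(n): return np.load(f'{n}.npy',allow_pickle=True).item()
def ray(d,u,v):
    p=cv2.undistortPoints(np.array([[[u,v]]],float),d['mtx'],np.array([d['k1'],0,0,0],float))[0,0]
    c=-d['R'].T@d['t']; r=d['R'].T@np.array([p[0],p[1],1]); return c,r/np.linalg.norm(r)
def onz(d,u,v,z):
    c,r=ray(d,u,v); return c+r*(z-c[2])/r[2]
def proj(d,X):
    return cv2.projectPoints(np.array(X,float).reshape(-1,1,3),cv2.Rodrigues(d['R'])[0],d['t'],d['mtx'],np.array([d['k1'],0,0,0],float))[0][:,0]
def two(a,b):
    (c1,r1),(c2,r2)=a,b
    A=sum(np.eye(3)-np.outer(r,r) for r in(r1,r2)); B=sum((np.eye(3)-np.outer(r,r))@c for c,r in(a,b))
    x=np.linalg.solve(A,B); return x, np.linalg.norm(np.cross(r1,r2)@(c2-c1))/np.linalg.norm(np.cross(r1,r2))
E
python3 - <<'E'
from h import *
a=grab('scene');b=grab('top')
im=np.hstack([a['pixels'],b['pixels']])
for n,d in(('s',a),('t',b)):
    cv2.imwrite(f'pics/{n}0.png',cv2.resize(d['pixels'],(800,600),interpolation=cv2.INTER_CUBIC)[:,:,::-1]); print(-d['R'].T@d['t'],d['k1'],d['mtx'][0,0])
print(read_state())
E
```

```text
pics
[-509.22923095  605.16915739  728.33762338] -0.16119702510346018 474.10207319552416
[ 344.9037488    48.42551669 1326.59316588] -0.017922351950878088 396.0173246063586
{'clock': 0.1, 'qpos': array([ 1.1002015 ,  0.62927503,  0.03844266,  1.51825779, -0.02701463,
        0.99631829, -0.01998231]), 'qd': array([ 0.00025442, -0.00321282,  0.00234443, -0.00295563, -0.00096315,
       -0.00109571,  0.00018792]), 'tau': array([ 3.38826299e-03, -5.64530432e+01,  1.23070791e+00, -1.93972456e+01,
        1.13196738e-02,  5.43971459e-03, -1.35976853e-05]), 'eef_pos': array([ 255.80086296, -596.93692866,  230.47041066]), 'tool_rot': array([-3.13985190e+00,  5.17081465e-06,  4.04806487e-01]), 'force': array([0.26972116, 0.1242258 , 0.02241055]), 'torque': array([-0.01935836,  0.01041572, -0.06483399]), 'gripper_force': 0.0, 'width': 85.35669309791855}
```

View pics/s0.png

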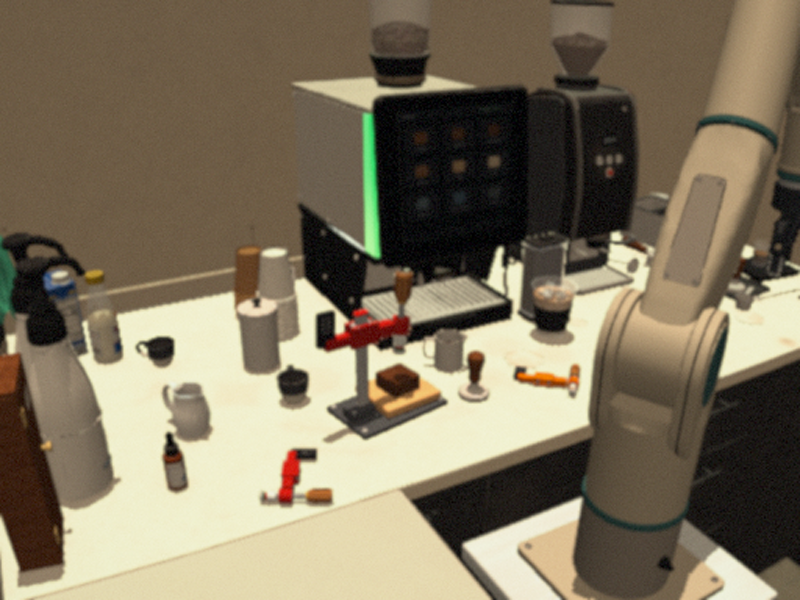

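View pics/t0.png

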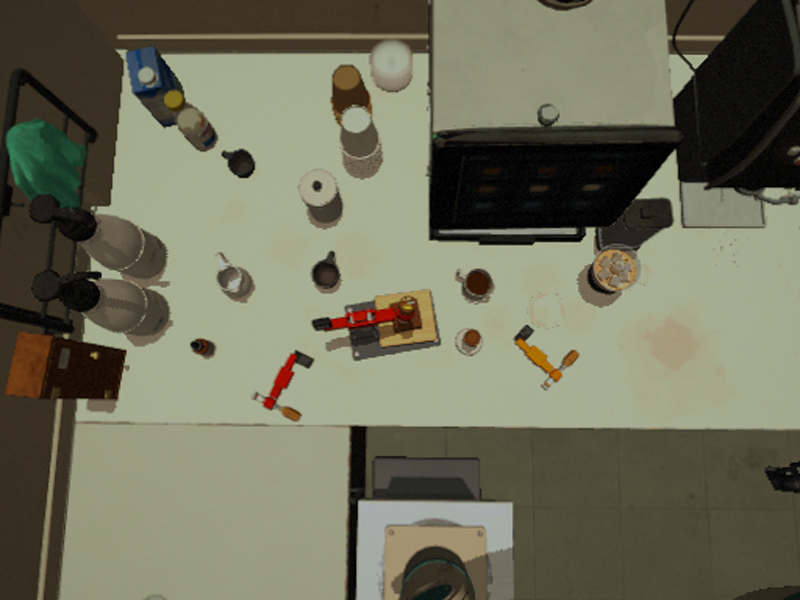

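The scene view shows three look-alikes. The red jaw on the upright bar is at (365,330) in scene and (365,318) in top. The smaller red clamp lying down is at (290,475) / (285,375). The orange clamp is at (545,377) / (540,355). I choose the larger red one on the bar and check it close up.

```bash
python3 - <<'E'
from h import *
a=load('scene');b=load('top')
A=a['pixels'][165:285,195:295];B=b['pixels'][175:235,190:290]
A=cv2.resize(A,None,fx=5,fy=5,interpolation=cv2.INTER_CUBIC)[:, :500];B=cv2.resize(B,None,fx=8,fy=8,interpolation=cv2.INTER_CUBIC)
cv2.imwrite('pics/cropB.png',B[:,:,::-1])
A=cv2.resize(a['pixels'][165:285,195:295],None,fx=5,fy=5,interpolation=cv2.INTER_CUBIC)
cv2.imwrite('pics/cropA.png',A[:,:,::-1])
E
```

```text
(no output)
```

View pics/cropA.png

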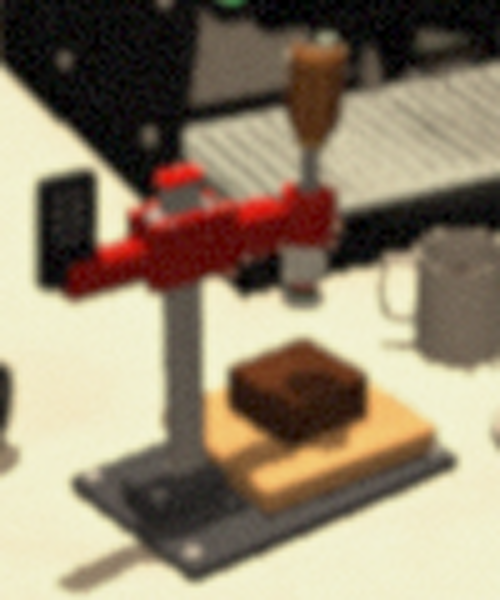

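View pics/cropB.png

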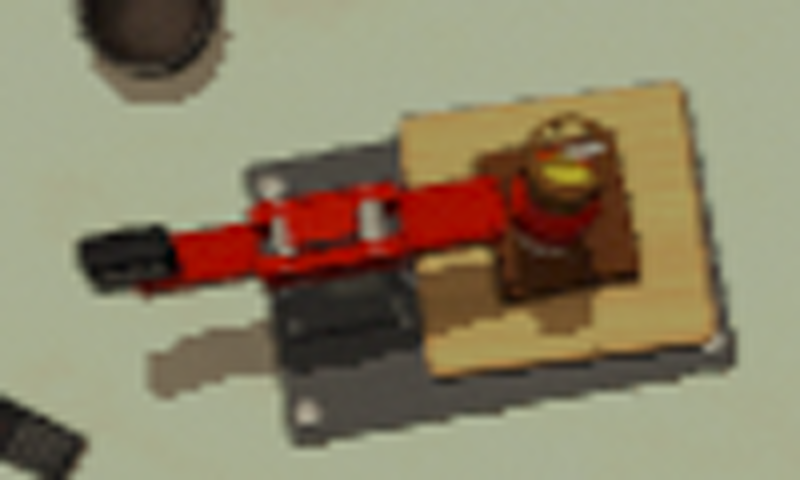

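The crop confirms it: the large red jaw sits on the upright bar. In crop A the lug is at (67,230) and the handle at (318,95). In crop B the lug is at (125,255), the handle at (565,150), and the plate corners at (247,163), (290,443) and (735,360).

```bash
python3 - <<'E'
from h import *
a=load('scene');b=load('top')
pa=lambda x,y:ray(a,195+x/5-.4,165+y/5-.4)
ub=lambda x,y:(190+x/8-.44,175+y/8-.44)
pb=lambda x,y:ray(b,*ub(x,y))
C=[onz(b,*ub(*p),10) for p in [(247,165),(292,443),(735,362)]]
for c in C: print(c.round(1))
for p in [(75,485),(190,572),(457,460)]: print('A',onz(a,195+p[0]/5-.4,165+p[1]/5-.4,10).round(1))
ux=C[2]-C[1]; print(np.linalg.norm(ux),np.linalg.norm(C[0]-C[1]))
yaw=np.arctan2(ux[1],ux[0]); e=np.array([np.cos(yaw),np.sin(yaw),0]);n=np.array([-e[1],e[0],0])
cen=(C[0]+C[2])/2; o=cen-55*e; print('yaw',yaw,'origin',o)
# lug height: lug vertical axis at o-72e ; find z from scene lug top
for nm,off,A,B in (('lugtop',-72,(67,178),(125,245)),('handtop',85,(318,48),(565,130)),('cap',0,(180,172),None)):
    q=o+off*e; c,r=pa(*A)
    s=((q-c)[:2]@r[:2])/(r[:2]@r[:2]); print(nm,q.round(1),'sceneray closest',(c+s*r).round(1))
    if B: x,err=two(pa(*A),pb(*B)); print('  tri',x.round(1),err.round(1), 'proj B of q', ((proj(b,[q[0],q[1],x[2]])[0]-[190-.44,175-.44])*8).round())
# block top center, board via brown in top
for nm,P,z in(('block',[(505,130),(612,118),(640,280),(510,300)],58),('board',[(402,118),(683,85),(716,345),(432,375)],28)):
    print(nm,np.mean([onz(b,*ub(*p),z) for p in P],0).round(1))
E
```

```text
[554.3 197.8  10. ]
[437.6 175.9  10. ]
[473.1  -7.9  10. ]
A [540.2 197.2  10. ]
A [434.6 175.8  10. ]
A [466.1  -6.6  10. ]
187.1148282856139 118.73115630935482
yaw -1.3800476481468338 origin [503.29772201 148.95097037  10.        ]
lugtop [489.6 219.6  10. ] sceneray closest [487.7 214.6 225.5]
  tri [490.8 214.6 224.4] 2.3 proj B of q [114. 250.]
handtop [519.4  65.5  10. ] sceneray closest [515.8  58.8 256.3]
  tri [526.8  57.5 252.6] 8.1 proj B of q [552. 157.]
cap [503.3 149.   10. ] sceneray closest [502.1 146.3 208.3]
block [530.8  62.3  58. ]
board [525.4  66.   28. ]
```

```bash
cat >> h.py <<'E'
def rel(p,yaw,frm=None):
    s=read_state()
    p0,R0=(s['eef_pos'],Ro.from_euler('xyz',s['tool_rot'])) if frm is None else (np.array(frm[0]),Ro.from_euler('xyz',[np.pi,0,frm[1]]))
    d=R0.inv().apply(np.array(p)-p0)/10; w=(R0.inv()*Ro.from_euler('xyz',[np.pi,0,yaw])).as_rotvec()
    print('d',d.round(2),'a',w.round(3)); 
E
python3 - <<'E'
from h import *
f=([256.021,-597.471,231.313],.4048)
rel([440,-100,320],1.2,f); rel([490,217,280],1.76,([440,-100,320],1.2))
E
```

```text
d [ 36.5  -38.48  -8.87] a [ 0.     0.    -0.795]
d [31.36 -6.83  4.  ] a [ 0.    0.   -0.56]
```

Request:
{"fn": "send_rows", "kwargs": {"series": [{"dz": -8.9, "hand": 0}, {"dz": -8.9, "hand": 0}, {"dx": 18, "dy": -19, "dz": -8.9, "az": -0.4, "hand": 0}, {"dx": 18, "dy": -19, "dz": -8.9, "az": -0.4, "hand": 0}, {"dx": 36.5, "dy": -38.5, "dz": -8.9, "az": -0.795, "hand": 0}, {"dx": 36.5, "dy": -38.5, "dz": -8.9, "az": -0.795, "hand": 0}, {"dx": 36.5, "dy": -38.5, "dz": -8.9, "az": -0.795, "hand": 0}, {"dx": 36.5, "dy": -38.5, "dz": -8.9, "az": -0.795, "hand": 0}, {"dx": 36.5, "dy": -38.5, "dz": -8.9, "az": -0.795, "hand": 0}, {"dx": 36.5, "dy": -38.5, "dz": -8.9, "az": -0.795, "hand": 0}]}}

```text
invalid input at $.series[0]: expected keys ax, ay, az, dx, dy, dz, hand
```

```bash
python3 - <<'E'
from h import *
s=read_state();print(s['eef_pos'],s['tool_rot'],s['qpos'])
rel([490,217,285],1.76)
E
```

```text
[ 255.80086296 -596.93692866  230.47041066] [-3.13985190e+00  5.17081465e-06  4.04806487e-01] [ 1.1002015   0.62927503  0.03844266  1.51825779 -0.02701463  0.99631829
 -0.01998231]
d [ 53.58 -65.6   -5.34] a [-1.000e-03 -1.000e-03 -1.355e+00]
```

Request:
{"fn": "send_rows", "kwargs": {"series": [{"ax": 0, "ay": 0, "az": 0, "dx": 0, "dy": 0, "dz": -8.9, "hand": 0}, {"ax": 0, "ay": 0, "az": 0, "dx": 0, "dy": 0, "dz": -8.9, "hand": 0}, {"ax": 0, "ay": 0, "az": -0.4, "dx": 18, "dy": -19, "dz": -8.9, "hand": 0}, {"ax": 0, "ay": 0, "az": -0.4, "dx": 18, "dy": -19, "dz": -8.9, "hand": 0}, {"ax": 0, "ay": 0, "az": -0.8, "dx": 36.5, "dy": -38.5, "dz": -8.9, "hand": 0}, {"ax": 0, "ay": 0, "az": -0.8, "dx": 36.5, "dy": -38.5, "dz": -8.9, "hand": 0}, {"ax": 0, "ay": 0, "az": -0.8, "dx": 36.5, "dy": -38.5, "dz": -8.9, "hand": 0}, {"ax": 0, "ay": 0, "az": -0.8, "dx": 36.5, "dy": -38.5, "dz": -8.9, "hand": 0}, {"ax": 0, "ay": 0, "az": -0.8, "dx": 36.5, "dy": -38.5, "dz": -8.9, "hand": 0}, {"ax": 0, "ay": 0, "az": -0.8, "dx": 36.5, "dy": -38.5, "dz": -8.9, "hand": 0}]}}

```text
clock: 1.1
eef_pos: [394.7, -220.3, 320.3]
tool_rot: [-3.142, 0.0, 1.204]
force: [1.4, 0.1, 0.5]
width: 85.5
gripper_force: 0.0
```

```bash
python3 - <<'E'
from h import *
s=read_state();print(s['eef_pos'],s['tool_rot'],s['qpos'])
rel([490,217,285],1.76)
E
```

```text
[ 394.70902905 -220.33879602  320.26054063] [-3.14155155e+00  5.84556716e-05  1.20435065e+00] [ 0.66151159  0.24605677 -0.26969193  1.90790115  0.07739263  0.99759841
 -0.00890827]
d [44.24 -6.77  3.52] a [-0.     0.    -0.556]
```

Request:
{"fn": "send_rows", "kwargs": {"series": [{"ax": 0, "ay": 0, "az": 0, "dx": 3, "dy": -4, "dz": 0, "hand": 0}, {"ax": 0, "ay": 0, "az": -0.2, "dx": 15, "dy": -6.7, "dz": 0, "hand": 0}, {"ax": 0, "ay": 0, "az": -0.4, "dx": 30, "dy": -6.7, "dz": 0, "hand": 0}, {"ax": 0, "ay": 0, "az": -0.55, "dx": 43, "dy": -6.7, "dz": 0, "hand": 0}, {"ax": 0, "ay": 0, "az": -0.55, "dx": 43, "dy": -6.7, "dz": 0, "hand": 0}, {"ax": 0, "ay": 0, "az": -0.55, "dx": 43, "dy": -6.7, "dz": 0, "hand": 0}, {"ax": 0, "ay": 0, "az": -0.55, "dx": 43, "dy": -6.7, "dz": 0, "hand": 0}, {"ax": 0, "ay": 0, "az": -0.55, "dx": 43, "dy": -6.7, "dz": 0, "hand": 0}, {"ax": 0, "ay": 0, "az": -0.55, "dx": 43, "dy": -6.7, "dz": 0, "hand": 0}, {"ax": 0, "ay": 0, "az": -0.55, "dx": 43, "dy": -6.7, "dz": 0, "hand": 0}]}}

```text
clock: 2.1
eef_pos: [486.0, 211.1, 320.1]
tool_rot: [3.14, -0.006, 1.764]
force: [-1.1, -0.2, 0.8]
width: 85.4
gripper_force: 0.0
```

```bash
python3 - <<'E'
from h import *
s=read_state();print(s['eef_pos'],s['tool_rot'],s['qpos'])
d=grab('wrist');cv2.imwrite('pics/w1.png',cv2.resize(d['pixels'],(800,600))[:,:,::-1])
for p in [(490,217,225),(504,149,209),(520,66,262),(490,217,150)]: print(p,proj(d,p)*1.5625)
E
```

```text
[485.95154385 211.13225472 320.07732518] [ 3.14037144 -0.00603776  1.76403511] [-0.06243824  0.40301885 -0.56922347  1.7200702   0.23561461  1.08484166
 -0.51212101]
(490, 217, 225) [[412.8132574  293.54972431]]
(504, 149, 209) [[412.64667024 406.49627359]]
(520, 66, 262) [[413.50416174 608.32921992]]
(490, 217, 150) [[410.16660884 264.73790335]]
```

View pics/w1.png

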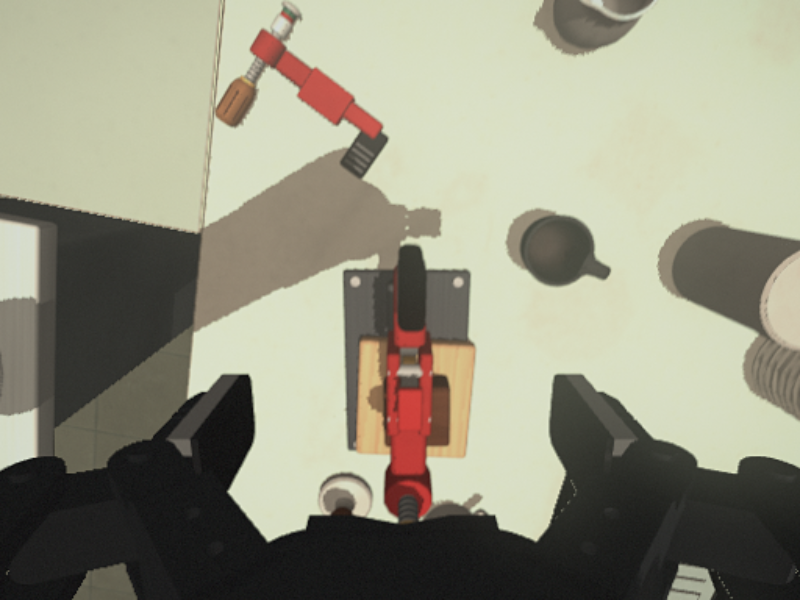

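The wrist view shows the lug at (411,290), against a predicted (413,293), and the clamp axis is aligned with the tool. Next I descend onto the lug.

```bash
python3 - <<'E'
from h import *
rel([490,216.5,190],1.762)
E
```

```text
d [ 0.78  0.62 12.97] a [-0.001 -0.003 -0.001]
```

Request:
{"fn": "send_rows", "kwargs": {"series": [{"ax": 0, "ay": 0, "az": 0, "dx": 0.5, "dy": 0.5, "dz": 0, "hand": 0}, {"ax": 0, "ay": 0, "az": 0, "dx": 0.5, "dy": 0.5, "dz": 3, "hand": 0}, {"ax": 0, "ay": 0, "az": 0, "dx": 0.5, "dy": 0.5, "dz": 6, "hand": 0}, {"ax": 0, "ay": 0, "az": 0, "dx": 0.5, "dy": 0.5, "dz": 9, "hand": 0}, {"ax": 0, "ay": 0, "az": 0, "dx": 0.5, "dy": 0.5, "dz": 11, "hand": 0}, {"ax": 0, "ay": 0, "az": 0, "dx": 0.5, "dy": 0.5, "dz": 12.9, "hand": 0}, {"ax": 0, "ay": 0, "az": 0, "dx": 0.5, "dy": 0.5, "dz": 12.9, "hand": 0}, {"ax": 0, "ay": 0, "az": 0, "dx": 0.5, "dy": 0.5, "dz": 12.9, "hand": 0}]}}

```text
clock: 2.95
eef_pos: [490.3, 207.9, 191.7]
tool_rot: [-3.141, 0.001, 1.753]
force: [-1.2, -0.7, 0.1]
width: 85.3
gripper_force: 0.0
```

```bash
python3 - <<'E'
from h import *
s=read_state();print(s['eef_pos'],s['tool_rot'],s['force'])
d=grab('wrist');cv2.imwrite('pics/w2.png',cv2.resize(d['pixels'],(512,384))[:,:,::-1])
E
```

```text
[490.32241166 207.94388151 191.66605762] [-3.14147562e+00  5.72151901e-04  1.75296517e+00] [-1.18385215 -0.6619539   0.08174748]
```

View pics/w2.png

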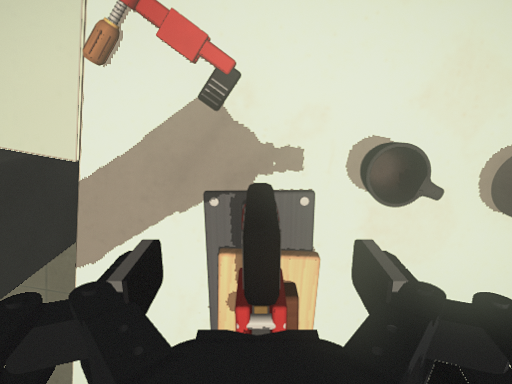

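The lug sits between the fingers at column 262, near their midline at about 258. I need to move 8.5 mm further back, then close.

Request:
{"fn": "send_rows", "kwargs": {"series": [{"ax": 0, "ay": 0, "az": 0, "dx": 0.8, "dy": 0.1, "dz": 0.1, "hand": 0}, {"ax": 0, "ay": 0, "az": 0, "dx": 0.8, "dy": 0.1, "dz": 0.1, "hand": 0}, {"ax": 0, "ay": 0, "az": 0, "dx": 0.8, "dy": 0.1, "dz": 0.1, "hand": 0.6}, {"ax": 0, "ay": 0, "az": 0, "dx": 0.8, "dy": 0.1, "dz": 0.1, "hand": 1}, {"ax": 0, "ay": 0, "az": 0, "dx": 0.8, "dy": 0.1, "dz": 0.1, "hand": 1}, {"ax": 0, "ay": 0, "az": 0, "dx": 0.8, "dy": 0.1, "dz": 0.1, "hand": 1}, {"ax": 0, "ay": 0, "az": 0, "dx": 0.8, "dy": 0.1, "dz": 0.1, "hand": 1}, {"ax": 0, "ay": 0, "az": 0, "dx": 0.8, "dy": 0.1, "dz": 0.1, "hand": 1}]}}

```text
clock: 3.8
eef_pos: [490.0, 217.0, 190.3]
tool_rot: [3.141, -0.0, 1.755]
force: [2.4, 0.3, -1.2]
width: 12.9
gripper_force: 60.6
```

Request:
{"fn": "send_rows", "kwargs": {"series": [{"ax": 0, "ay": 0, "az": 0, "dx": 0, "dy": 0, "dz": 0.2, "hand": 1}, {"ax": 0, "ay": 0, "az": 0, "dx": 0, "dy": 0, "dz": 0.5, "hand": 1}, {"ax": 0, "ay": 0, "az": 0, "dx": 0, "dy": 0, "dz": 0.8, "hand": 1}, {"ax": 0, "ay": 0, "az": 0, "dx": 0, "dy": 0, "dz": 1.1, "hand": 1}, {"ax": 0, "ay": 0, "az": 0, "dx": 0, "dy": 0, "dz": 1.4, "hand": 1}, {"ax": 0, "ay": 0, "az": 0, "dx": 0, "dy": 0, "dz": 1.7, "hand": 1}, {"ax": 0, "ay": 0, "az": 0, "dx": 0, "dy": 0, "dz": 2, "hand": 1}, {"ax": 0, "ay": 0, "az": 0, "dx": 0, "dy": 0, "dz": 2.3, "hand": 1}, {"ax": 0, "ay": 0, "az": 0, "dx": 0, "dy": 0, "dz": 2.6, "hand": 1}, {"ax": 0, "ay": 0, "az": 0, "dx": 0, "dy": 0, "dz": 2.6, "hand": 1}]}}

```text
clock: 4.8
eef_pos: [489.4, 217.0, 163.7]
tool_rot: [-3.141, 0.0, 1.755]
force: [0.9, -0.0, -0.7]
width: 13.4
gripper_force: 60.9
```

```bash
python3 - <<'E'
from h import *
s=read_state();print(s['force'],s['torque'])
A=grab('scene')
cv2.imwrite('pics/c2.png',cv2.resize(A['pixels'][165:285,195:295],None,fx=5,fy=5,interpolation=cv2.INTER_CUBIC)[:,:,::-1])
E
```

```text
[ 0.89001837 -0.02868671 -0.67431226] [ 0.10998337 -0.26056646  0.04772528]
```

View pics/c2.png

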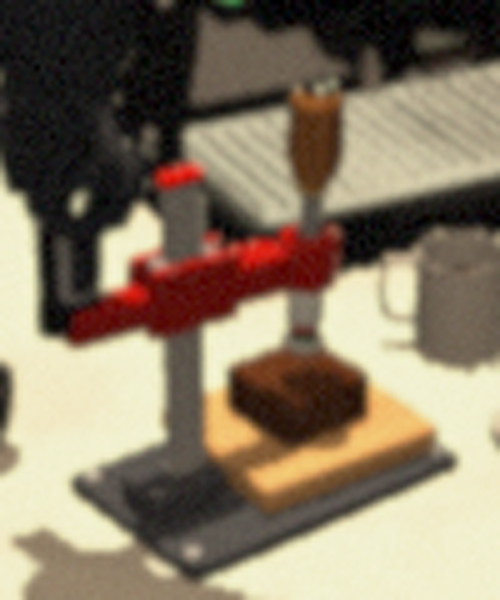

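The view shows the jaw slid down level by about 45 px. The pad at (302,350) is still above the block's top centre at (298,372), leaving roughly 12 mm or more. From here I go in small steps.

Request:
{"fn": "send_rows", "kwargs": {"series": [{"ax": 0, "ay": 0, "az": 0, "dx": 0, "dy": 0, "dz": 0.2, "hand": 1}, {"ax": 0, "ay": 0, "az": 0, "dx": 0, "dy": 0, "dz": 0.4, "hand": 1}, {"ax": 0, "ay": 0, "az": 0, "dx": 0, "dy": 0, "dz": 0.6, "hand": 1}, {"ax": 0, "ay": 0, "az": 0, "dx": 0, "dy": 0, "dz": 0.8, "hand": 1}]}}

```text
clock: 5.25
eef_pos: [489.5, 217.1, 156.3]
tool_rot: [3.142, 0.0, 1.755]
force: [-0.2, 0.2, 4.9]
width: 13.5
gripper_force: 61.4
```

Request:
{"fn": "send_rows", "kwargs": {"series": [{"ax": 0, "ay": 0, "az": 0, "dx": 0, "dy": 0, "dz": 0.1, "hand": 1}, {"ax": 0, "ay": 0, "az": 0, "dx": 0, "dy": 0, "dz": 0.2, "hand": 1}, {"ax": 0, "ay": 0, "az": 0, "dx": 0, "dy": 0, "dz": 0.3, "hand": 1}]}}

```text
clock: 5.55
eef_pos: [489.5, 217.1, 153.3]
tool_rot: [3.142, -0.0, 1.755]
force: [0.4, -0.4, 3.5]
width: 13.3
gripper_force: 61.4
```

```bash
python3 - <<'E'
from h import *
s=read_state();print(s['force'],s['torque'])
E
```

```text
[ 0.36455258 -0.41483027  3.50168142] [-0.18017933 -0.02383286 -0.0127802 ]
```

Request:
{"fn": "send_rows", "kwargs": {"series": [{"ax": 0, "ay": 0, "az": 0, "dx": 0, "dy": 0, "dz": 0.1, "hand": 1}, {"ax": 0, "ay": 0, "az": 0, "dx": 0, "dy": 0, "dz": 0.2, "hand": 1}, {"ax": 0, "ay": 0, "az": 0, "dx": 0, "dy": 0, "dz": 0.3, "hand": 1}]}}

```text
clock: 5.85
eef_pos: [489.5, 217.1, 150.3]
tool_rot: [3.142, -0.0, 1.755]
force: [0.0, 0.5, 4.7]
width: 13.4
gripper_force: 61.4
```

```bash
python3 - <<'E'
from h import *
s=read_state();print(s['force'],s['torque'])
A=grab('scene');B=grab('top')
I=[cv2.resize(X,(400,400),interpolation=cv2.INTER_CUBIC) for X in(A['pixels'][205:255,230:280],A['pixels'][195:255,225:285])]
cv2.imwrite('pics/c3.png',I[0][:,:,::-1])
E
```

```text
[0.00882519 0.48972563 4.68380804] [-0.21326566  0.01629389  0.041785  ]
```

View pics/c3.png

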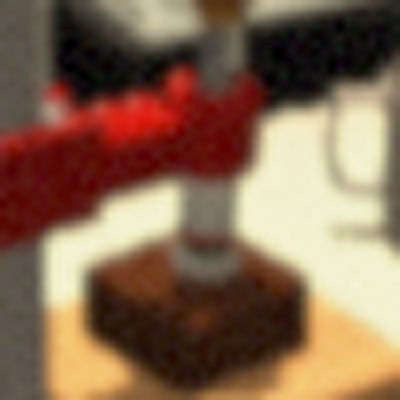

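The crop shows the pad's rim at (208,275) and the block's top-face centre at about (197,285), so the gap is a few mm. I feel the rest of the way.

Request:
{"fn": "send_rows", "kwargs": {"series": [{"ax": 0, "ay": 0, "az": 0, "dx": 0, "dy": 0, "dz": 0.1, "hand": 1}, {"ax": 0, "ay": 0, "az": 0, "dx": 0, "dy": 0, "dz": 0.2, "hand": 1}]}}

```text
clock: 6.15
eef_pos: [489.6, 217.1, 148.3]
tool_rot: [3.141, 0.0, 1.755]
force: [-0.5, 0.3, 4.1]
width: 13.4
gripper_force: 61.4
```

Request:
{"fn": "send_rows", "kwargs": {"series": [{"ax": 0, "ay": 0, "az": 0, "dx": 0, "dy": 0, "dz": 0.1, "hand": 1}, {"ax": 0, "ay": 0, "az": 0, "dx": 0, "dy": 0, "dz": 0.2, "hand": 1}]}}

```text
clock: 6.35
eef_pos: [489.5, 217.2, 146.3]
tool_rot: [3.141, -0.0, 1.755]
force: [-0.5, 0.4, 5.0]
width: 13.3
gripper_force: 61.4
```

```bash
python3 - <<'E'
from h import *
s=read_state();print(s['force'],s['torque'])
E
```

```text
[-0.46170591  0.36439575  4.99860264] [-0.13010078 -0.03402528 -0.02194001]
```

Request:
{"fn": "send_rows", "kwargs": {"series": [{"ax": 0, "ay": 0, "az": 0, "dx": 0, "dy": 0, "dz": 0.1, "hand": 1}, {"ax": 0, "ay": 0, "az": 0, "dx": 0, "dy": 0, "dz": 0.2, "hand": 1}]}}

```text
clock: 6.55
eef_pos: [489.5, 217.1, 144.3]
tool_rot: [3.141, -0.0, 1.755]
force: [0.2, -0.6, 5.1]
width: 13.5
gripper_force: 61.4
```

Request:
{"fn": "send_rows", "kwargs": {"series": [{"ax": 0, "ay": 0, "az": 0, "dx": 0, "dy": 0, "dz": 0.1, "hand": 1}, {"ax": 0, "ay": 0, "az": 0, "dx": 0, "dy": 0, "dz": 0.2, "hand": 1}]}}

```text
clock: 6.75
eef_pos: [489.5, 217.3, 142.4]
tool_rot: [3.141, -0.0, 1.755]
force: [-0.7, 0.5, 5.7]
width: 13.2
gripper_force: 61.7
```

```bash
python3 - <<'E'
from h import *
s=read_state();print(s['force'],s['torque'])
E
```

```text
[-0.72407035  0.50045146  5.69715592] [-0.36761556  0.0292869  -0.01554215]
```

Request:
{"fn": "send_rows", "kwargs": {"series": [{"ax": 0, "ay": 0, "az": 0, "dx": 0, "dy": 0, "dz": 0.1, "hand": 1}, {"ax": 0, "ay": 0, "az": 0, "dx": 0, "dy": 0, "dz": 0.1, "hand": 1}]}}

```text
clock: 6.95
eef_pos: [489.6, 217.4, 141.4]
tool_rot: [3.141, -0.0, 1.755]
force: [-0.0, 1.3, 4.7]
width: 13.6
gripper_force: 61.7
```

```bash
python3 - <<'E'
from h import *
s=read_state();print(s['force'],s['torque'])
E
```

```text
[-0.00793246  1.32861628  4.74299126] [-0.45293323 -0.09243603 -0.02002715]
```

Request:
{"fn": "send_rows", "kwargs": {"series": [{"ax": 0, "ay": 0, "az": 0, "dx": 0, "dy": 0, "dz": 0.1, "hand": 1}, {"ax": 0, "ay": 0, "az": 0, "dx": 0, "dy": 0, "dz": 0.1, "hand": 1}]}}

```text
clock: 7.15
eef_pos: [489.6, 217.7, 140.6]
tool_rot: [3.141, -0.0, 1.755]
force: [0.3, 1.7, 6.4]
width: 13.2
gripper_force: 61.8
```

```bash
python3 - <<'E'
from h import *
s=read_state();print(s['force'],s['torque'])
A=grab('scene')
X=np.hstack([cv2.resize(A['pixels'][215:255,235:275],(400,400),interpolation=cv2.INTER_CUBIC),cv2.resize(A['pixels'][180:260,200:280],(400,400),interpolation=cv2.INTER_CUBIC)])
cv2.imwrite('pics/c4.png',X[:,:,::-1])
E
```

```text
[0.34833636 1.74208569 6.38997006] [-0.48921609 -0.00554043 -0.0089577 ]
```

Request:
{"fn": "send_rows", "kwargs": {"series": [{"ax": 0, "ay": -0.015, "az": 0, "dx": 0, "dy": 0, "dz": 0.1, "hand": 1}, {"ax": 0, "ay": -0.02, "az": 0, "dx": 0.05, "dy": 0, "dz": 0.2, "hand": 1}, {"ax": 0, "ay": -0.025, "az": 0, "dx": 0.05, "dy": 0, "dz": 0.3, "hand": 1}]}}

```text
clock: 7.5
eef_pos: [489.4, 218.3, 137.4]
tool_rot: [3.141, 0.025, 1.756]
force: [-0.6, 2.0, 5.8]
width: 13.2
gripper_force: 61.4
```

```bash
python3 - <<'E'
from h import *
s=read_state();print(s['force'],s['torque'])
E
```

```text
[-0.59759333  2.01444506  5.75494451] [0.03902908 0.06871848 0.0535957 ]
```

View pics/c4.png

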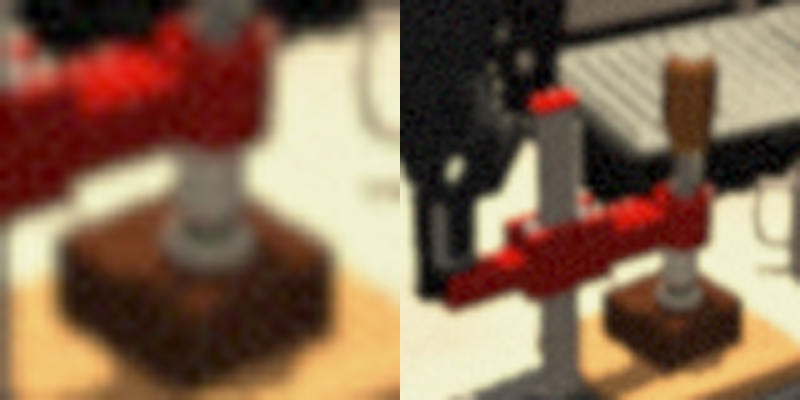

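The view, taken before the last push, shows the pad resting on the block at (210,240). The wrist torque dropped when I tilted, so the jaw is tipping with the tool. I continue.

Request:
{"fn": "send_rows", "kwargs": {"series": [{"ax": 0, "ay": -0.01, "az": 0, "dx": 0, "dy": 0, "dz": 0.1, "hand": 1}, {"ax": 0, "ay": -0.02, "az": 0, "dx": 0.05, "dy": 0, "dz": 0.2, "hand": 1}, {"ax": 0, "ay": -0.025, "az": 0, "dx": 0.05, "dy": 0, "dz": 0.3, "hand": 1}, {"ax": 0, "ay": -0.025, "az": 0, "dx": 0.05, "dy": 0, "dz": 0.3, "hand": 1}]}}

```text
clock: 7.9
eef_pos: [489.2, 218.9, 134.1]
tool_rot: [3.141, 0.049, 1.756]
force: [0.3, 4.1, 2.3]
width: 13.2
gripper_force: 61.3
```

```bash
python3 - <<'E'
from h import *
s=read_state();print(s['eef_pos'],s['force'],s['torque'])
E
```

```text
[489.24480369 218.85314828 134.14671379] [0.28771232 4.05316229 2.34191747] [0.63954393 0.04299282 0.03348144]
```

Request:
{"fn": "send_rows", "kwargs": {"series": [{"ax": 0, "ay": 0, "az": 0, "dx": 0, "dy": 0, "dz": 0.1, "hand": 1}, {"ax": 0, "ay": 0, "az": 0, "dx": 0, "dy": 0, "dz": 0.15, "hand": 1}, {"ax": 0, "ay": 0, "az": 0, "dx": 0, "dy": 0, "dz": 0.15, "hand": 1}]}}

```text
clock: 8.2
eef_pos: [489.3, 219.0, 133.0]
tool_rot: [3.141, 0.048, 1.755]
force: [-1.9, 5.1, 4.2]
width: 13.2
gripper_force: 61.5
```

```bash
python3 - <<'E'
from h import *
s=read_state();print(s['eef_pos'],s['force'],s['torque'])
A=grab('scene')
X=np.hstack([cv2.resize(A['pixels'][215:255,235:275],(400,400),interpolation=cv2.INTER_CUBIC),cv2.resize(A['pixels'][180:260,200:280],(400,400),interpolation=cv2.INTER_CUBIC)])
cv2.imwrite('pics/c5.png',X[:,:,::-1])
E
```

```text
[489.32562215 218.96678502 133.00603157] [-1.86940061  5.05012656  4.23729736] [0.71362311 0.16409674 0.02511164]
```

Request:
{"fn": "send_rows", "kwargs": {"series": [{"ax": 0, "ay": 0, "az": 0, "dx": 0.1, "dy": 0, "dz": 0.05, "hand": 1}, {"ax": 0, "ay": 0, "az": 0, "dx": 0.15, "dy": 0, "dz": 0.1, "hand": 1}, {"ax": 0, "ay": 0, "az": 0, "dx": 0.15, "dy": 0, "dz": 0.15, "hand": 1}]}}

```text
clock: 8.55
eef_pos: [489.3, 219.3, 131.7]
tool_rot: [3.141, 0.05, 1.755]
force: [-1.4, 4.0, 7.5]
width: 12.8
gripper_force: 61.9
```

```bash
python3 - <<'E'
from h import *
s=read_state();print(s['eef_pos'],s['force'],s['torque'])
E
```

```text
[489.33384569 219.34319868 131.67383093] [-1.35715944  4.03354889  7.49658842] [ 0.03007636  0.06103447 -0.05825932]
```

View pics/c5.png

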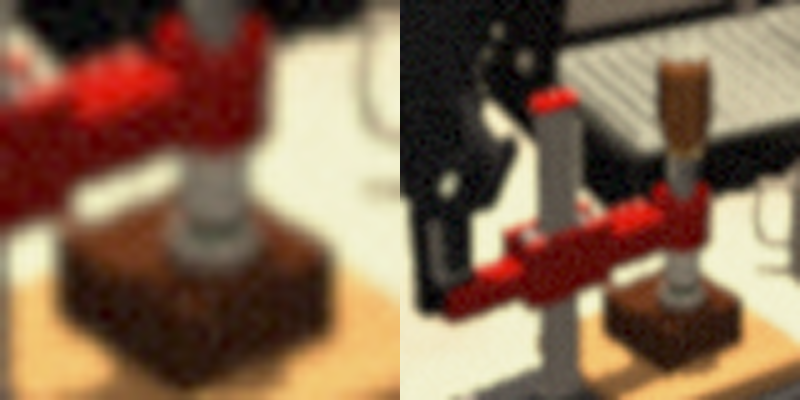

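The jaw is visibly tipped: the lug is lower, the handle leans, and the pad at (210,240) is on the block. I check the stiffness with a bit more push.

Request:
{"fn": "send_rows", "kwargs": {"series": [{"ax": 0, "ay": 0, "az": 0, "dx": 0, "dy": 0, "dz": 0.05, "hand": 1}, {"ax": 0, "ay": 0, "az": 0, "dx": 0, "dy": 0, "dz": 0.1, "hand": 1}, {"ax": 0, "ay": 0, "az": 0, "dx": 0, "dy": 0, "dz": 0.1, "hand": 1}]}}

```text
clock: 8.85
eef_pos: [489.4, 219.5, 130.7]
tool_rot: [3.141, 0.05, 1.755]
force: [-0.5, 4.7, 6.5]
width: 13.0
gripper_force: 62.0
```

```bash
cat > m.py <<'E'
from h import *
s=read_state();print(s['eef_pos'].round(1),s['force'].round(1),s['torque'].round(2))
# gauge: colours in a magnified zone round the pad (scene + top-of-sleeve column)
A=grab('scene');P=A['pixels'][205:250,245:268].astype(int)
c=P[:,8:15].mean(1).round().astype(int)
for i in range(10,42): print(205+i,c[i],end='; ')
# handle line (brown) and jaw
H=cv2.cvtColor(A['pixels'],cv2.COLOR_RGB2HSV)
z=np.s_[165:225,235:285]
m=((H[...,0]<15)&(H[...,1]>120)&(H[...,2]<150)&(H[...,2]>40))[z]
n,l,st,ce=cv2.connectedComponentsWithStats(m.astype(np.uint8)); k=1+np.argmax(st[1:,4]); print('\nbrown',st[k]+[235,165,0,0,0],ce[k]+[235,165])
for r in range(165,205,4):
    w=np.where(l[r-165]==k)[0]
    if len(w): print(r,235+w.min(),235+w.max(),end=' | ')
E
python3 m.py
```

```text
[489.4 219.5 130.7] [-0.5  4.7  6.5] [ 0.12  0.02 -0.02]
215 [77 67 59]; 216 [94 66 58]; 217 [111  63  54]; 218 [110  55  48]; 219 [109  45  38]; 220 [113  36  29]; 221 [111  21  15]; 222 [106  14  10]; 223 [101  14   7]; 224 [98 12  9]; 225 [96 12 10]; 226 [96 17 13]; 227 [96 16 13]; 228 [94 15 11]; 229 [97 35 28]; 230 [114  78  66]; 231 [131 114  96]; 232 [133 124 106]; 233 [127 120 103]; 234 [120 111  95]; 235 [119 108  93]; 236 [111 102  87]; 237 [94 87 72]; 238 [92 88 73]; 239 [107 101  85]; 240 [103  92  77]; 241 [84 67 55]; 242 [66 42 29]; 243 [61 32 18]; 244 [60 32 19]; 245 [60 33 17]; 246 [54 29 13]; 
brown [252 193   9  17 122] [255.89344262 200.24590164]
193 252 260 | 197 252 260 | 201 252 260 |
```

```bash
python3 - <<'E'
from h import *
def prof(I,name,cx,r0,r1):
    I=I.astype(float); c=I[:, cx-2:cx+3].mean(1)
    print(name,[(r,round(c[r,0]/c[r,1],2),int(c[r,1])) for r in range(r0,r1)])
for f,r0,r1 in(('cropA',215,228),('c2',224,238)):
    im=cv2.imread(f'pics/{f}.png')[:,:,::-1]; s=cv2.resize(im,(100,120),interpolation=cv2.INTER_AREA)
    F=np.zeros((384,512,3));F[165:285,195:295]=s
    for cx in(255,256): prof(F,f+str(cx),cx,r0,r1)
A=np.mean([grab('scene')['pixels'].astype(float) for _ in range(6)],0)
for cx in(255,256,257): prof(A,'now'+str(cx),cx,228,243)
for f in('c4','c5'):
    im=cv2.imread(f'pics/{f}.png')[:,:400,::-1]; s=cv2.resize(im,(40,40),interpolation=cv2.INTER_AREA)
    F=np.zeros((384,512,3));F[215:255,235:275]=s
    prof(F,f,256,228,243)
E
```

```text
cropA255 [(215, np.float64(1.17), 106), (216, np.float64(1.1), 117), (217, np.float64(1.07), 117), (218, np.float64(1.08), 116), (219, np.float64(1.07), 117), (220, np.float64(1.11), 110), (221, np.float64(1.25), 91), (222, np.float64(1.43), 67), (223, np.float64(1.23), 64), (224, np.float64(1.03), 84), (225, np.float64(1.05), 113), (226, np.float64(1.04), 161), (227, np.float64(1.01), 217)]
cropA256 [(215, np.float64(1.18), 104), (216, np.float64(1.09), 117), (217, np.float64(1.07), 117), (218, np.float64(1.07), 115), (219, np.float64(1.06), 115), (220, np.float64(1.11), 110), (221, np.float64(1.23), 98), (222, np.float64(1.35), 80), (223, np.float64(1.19), 74), (224, np.float64(1.03), 90), (225, np.float64(1.05), 118), (226, np.float64(1.04), 165), (227, np.float64(1.01), 218)]
c2255 [(224, np.float64(1.15), 110), (225, np.float64(1.08), 121), (226, np.float64(1.06), 120), (227, np.float64(1.07), 118), (228, np.float64(1.08), 116), (229, np.float64(1.13), 107), (230, np.float64(1.29), 86), (231, np.float64(1.4), 65), (232, np.float64(1.12), 73), (233, np.float64(1.04), 94), (234, n
[... 2062 characters left out ...]
np.float64(1.07), 114), (235, np.float64(1.1), 109), (236, np.float64(1.14), 97), (237, np.float64(1.15), 82), (238, np.float64(1.07), 83), (239, np.float64(1.05), 97), (240, np.float64(1.1), 98), (241, np.float64(1.18), 76), (242, np.float64(1.45), 48)]
c5 [(228, np.float64(7.65), 12), (229, np.float64(2.72), 36), (230, np.float64(1.49), 75), (231, np.float64(1.17), 106), (232, np.float64(1.09), 117), (233, np.float64(1.07), 115), (234, np.float64(1.08), 112), (235, np.float64(1.08), 111), (236, np.float64(1.09), 100), (237, np.float64(1.09), 82), (238, np.float64(1.04), 85), (239, np.float64(1.05), 101), (240, np.float64(1.11), 97), (241, np.float64(1.21), 72), (242, np.float64(1.44), 48)]
```

Request:
{"fn": "send_rows", "kwargs": {"series": [{"ax": 0, "ay": 0, "az": 0, "dx": 0, "dy": 0, "dz": -0.1, "hand": 1}, {"ax": 0, "ay": 0, "az": 0, "dx": 0, "dy": 0, "dz": -0.1, "hand": 0.7}, {"ax": 0, "ay": 0, "az": 0, "dx": 0, "dy": 0, "dz": -0.1, "hand": 0.5}, {"ax": 0, "ay": 0, "az": 0, "dx": 0, "dy": 0, "dz": -0.1, "hand": 0.5}, {"ax": 0, "ay": 0, "az": 0, "dx": 0, "dy": 0, "dz": -0.1, "hand": 0.5}]}}

```text
clock: 9.7
eef_pos: [488.9, 218.5, 130.8]
tool_rot: [-3.141, 0.051, 1.754]
force: [0.1, -0.1, -0.6]
width: 42.6
gripper_force: 0.0
```

```bash
cat > g.py <<'E'
from h import *
s=read_state();print(s['clock'],s['eef_pos'].round(1),s['force'].round(1),s['torque'].round(2),s['qpos'].round(2))
A=np.mean([grab('scene')['pixels'].astype(float) for _ in range(6)],0); np.save('avg.npy',A)
for cx in (255,256,257):
    c=A[:,cx-2:cx+3].mean(1); print(cx,[(r,round(float(c[r,0]/c[r,1]),2),int(c[r,1])) for r in range(230,243)])
H=cv2.cvtColor(A.astype(np.uint8),cv2.COLOR_RGB2HSV)
def edge(m):
    n,l,st,ce=cv2.connectedComponentsWithStats(m.astype(np.uint8)); k=1+np.argmax(st[1:,4]); return st[k],ce[k].round(2)
z=np.zeros(H.shape[:2],bool); z[170:235,200:275]=1
print('red',edge(z&((H[...,0]<8)|(H[...,0]>172))&(H[...,1]>180)&(H[...,2]>60)))
E
python3 g.py
```

```text
9.7 [488.9 218.5 130.8] [ 0.1 -0.1 -0.6] [0.07 0.01 0.01] [-0.24  0.64 -0.41  1.91  0.45  0.7  -0.75]
255 [(230, 1.21, 100), (231, 1.1, 118), (232, 1.07, 122), (233, 1.08, 115), (234, 1.1, 108), (235, 1.17, 97), (236, 1.3, 78), (237, 1.27, 70), (238, 1.11, 86), (239, 1.1, 102), (240, 1.13, 93), (241, 1.26, 64), (242, 1.61, 39)]
256 [(230, 1.21, 99), (231, 1.1, 112), (232, 1.07, 114), (233, 1.07, 112), (234, 1.08, 110), (235, 1.14, 100), (236, 1.28, 78), (237, 1.26, 65), (238, 1.08, 84), (239, 1.09, 104), (240, 1.13, 97), (241, 1.24, 68), (242, 1.58, 40)]
257 [(230, 1.19, 105), (231, 1.1, 117), (232, 1.07, 118), (233, 1.06, 117), (234, 1.07, 114), (235, 1.14, 101), (236, 1.28, 78), (237, 1.25, 66), (238, 1.07, 84), (239, 1.08, 103), (240, 1.13, 96), (241, 1.24, 68), (242, 1.59, 40)]
red (array([217, 215,  46,  20, 378], dtype=int32), array([242.93, 226.54]))
```

```bash
python3 - <<'E'
from h import *
im=cv2.imread('pics/c2.png')[:,:,::-1]; s=cv2.resize(im,(100,120),interpolation=cv2.INTER_AREA)
F=np.zeros((384,512,3),np.uint8);F[165:285,195:295]=s
imA=cv2.imread('pics/cropA.png')[:,:,::-1]; s=cv2.resize(imA,(100,120),interpolation=cv2.INTER_AREA)
F0=np.zeros((384,512,3),np.uint8);F0[165:285,195:295]=s
A=np.load('avg.npy').astype(np.uint8)
for n,I in(('start',F0),('level',F),('now',A)):
    H=cv2.cvtColor(I,cv2.COLOR_RGB2HSV); m=((H[...,0]<8)|(H[...,0]>172))&(H[...,1]>170)&(H[...,2]>60)
    m[:185 if n=='start' else 195]=0; 
    out=[]
    for u in(212,216,220,225,230,235,240,245,250,255,258,261):
        w=np.where(m[185:235,u])[0]; out.append((u,185+w.max()) if len(w) else (u,None))
    print(n,out)
E
```

```text
start [(212, np.int64(222)), (216, np.int64(221)), (220, np.int64(220)), (225, np.int64(221)), (230, np.int64(221)), (235, np.int64(219)), (240, np.int64(218)), (245, np.int64(215)), (250, np.int64(213)), (255, np.int64(213)), (258, np.int64(213)), (261, None)]
level [(212, np.int64(232)), (216, np.int64(231)), (220, np.int64(229)), (225, np.int64(230)), (230, np.int64(230)), (235, np.int64(228)), (240, np.int64(226)), (245, np.int64(223)), (250, np.int64(221)), (255, np.int64(222)), (258, np.int64(221)), (261, np.int64(217))]
now [(212, None), (216, None), (220, np.int64(234)), (225, np.int64(234)), (230, np.int64(234)), (235, np.int64(234)), (240, np.int64(234)), (245, np.int64(231)), (250, np.int64(229)), (255, np.int64(228)), (258, np.int64(228)), (261, np.int64(218))]
```

```bash
cat > tilt.py <<'E'
from h import *
def low(I):
    I=I.astype(float); r=I[...,0]/(I[...,1]+8); out=[]
    for u in range(213,262,4):
        c=r[195:250,u-1:u+2].mean(1); w=np.where(c[:46]>3)[0]
        if not len(w): out.append(np.nan); continue
        k=w.max(); out.append(195+k+(c[k]-3)/(c[k]-c[k+1]))
    return np.array(out)
def ld(f):
    s=cv2.resize(cv2.imread(f'pics/{f}.png')[:,:,::-1],(100,120),interpolation=cv2.INTER_AREA); F=np.zeros((384,512,3)); F[165:285,195:295]=s; return F
a,b,n=low(ld('cropA')),low(ld('c2')),low(np.load('avg.npy'))
u=np.arange(213,262,4)
for nm,d in(('start->level',b-a),('level->now',n-b)):
    ok=np.isfinite(d)&(abs(d)<25); p=np.polyfit(u[ok],d[ok],1); print(nm,d.round(1),'slope',p[0].round(4))
E
python3 tilt.py
```

```text
start->level [9.5 9.5 9.4 9.  9.4 9.1 8.8 7.4 8.6 8.1 8.8 9.  nan] slope -0.0257
level->now [ 7.2 11.  10.4  9.2  9.7  9.5  8.7  8.2  8.   7.5  6.6  6.4  nan] slope -0.0695
```

Request:
{"fn": "send_rows", "kwargs": {"series": [{"ax": 0, "ay": 0, "az": 0, "dx": 0, "dy": 0, "dz": -2, "hand": 0.3}, {"ax": 0, "ay": 0, "az": 0, "dx": 0, "dy": 0, "dz": -5, "hand": 0}, {"ax": 0, "ay": 0, "az": 0, "dx": 0, "dy": 0, "dz": -9, "hand": 0}, {"ax": 0, "ay": 0, "az": 0, "dx": 0, "dy": 0, "dz": -13, "hand": 0}, {"ax": 0, "ay": 0, "az": 0, "dx": 0, "dy": 0, "dz": -16, "hand": 0}, {"ax": 0, "ay": 0, "az": 0, "dx": 0, "dy": 0, "dz": -16, "hand": 0}]}}

```text
clock: 10.6
eef_pos: [489.5, 229.2, 295.4]
tool_rot: [3.133, 0.047, 1.755]
force: [-0.0, 1.3, -0.1]
width: 85.6
gripper_force: 0.0
```

```bash
python3 g.py; python3 tilt.py; python3 - <<'E'
from h import *
A=np.load('avg.npy').astype(np.uint8); a=load('scene'); b=grab('top'); w=grab('wrist')
def brown(I,z,vlo=50,vhi=170):
    H=cv2.cvtColor(cv2.GaussianBlur(I,(3,3),0),cv2.COLOR_RGB2HSV); m=np.zeros(H.shape[:2],np.uint8); m[z]=((H[...,0]>3)&(H[...,0]<18)&(H[...,1]>110)&(H[...,2]>vlo)&(H[...,2]<vhi))[z]
    n,l,st,ce=cv2.connectedComponentsWithStats(m)
    for k in np.argsort(-st[1:,4])[:4]+1: print(st[k],ce[k].round(1))
    return
print('scene');brown(A,np.s_[180:225,240:280])
print('top');brown(b['pixels'],np.s_[175:225,245:280])
print('wrist');brown(w['pixels'],np.s_[:,:])
q=[(519,69,213),(519,69,187),(490,218,180),(503,149,209)]
for d in(a,b,w): print(proj(d,q).round(1).tolist())
E
```

```text
10.6 [489.5 229.2 295.4] [-0.   1.3 -0.1] [ 0.05  0.02 -0.05] [-0.17  0.44 -0.52  1.73  0.3   1.06 -0.61]
255 [(230, 1.2, 100), (231, 1.09, 119), (232, 1.07, 122), (233, 1.08, 115), (234, 1.1, 108), (235, 1.16, 97), (236, 1.29, 80), (237, 1.28, 70), (238, 1.1, 86), (239, 1.09, 103), (240, 1.14, 93), (241, 1.27, 64), (242, 1.61, 40)]
256 [(230, 1.21, 99), (231, 1.1, 113), (232, 1.07, 114), (233, 1.07, 112), (234, 1.08, 110), (235, 1.13, 101), (236, 1.28, 79), (237, 1.27, 65), (238, 1.07, 83), (239, 1.07, 105), (240, 1.13, 97), (241, 1.23, 68), (242, 1.57, 41)]
257 [(230, 1.19, 104), (231, 1.09, 117), (232, 1.07, 118), (233, 1.06, 117), (234, 1.07, 114), (235, 1.14, 102), (236, 1.27, 79), (237, 1.25, 66), (238, 1.08, 84), (239, 1.08, 104), (240, 1.13, 96), (241, 1.24, 67), (242, 1.57, 41)]
red (array([218, 215,  45,  20, 375], dtype=int32), array([242.95, 226.57]))
start->level [9.5 9.5 9.4 9.  9.4 9.1 8.8 7.4 8.6 8.1 8.8 9.  nan] slope -0.0257
level->now [ 6.5 11.1 10.4  9.2  9.6  9.5  8.7  8.1  8.   7.5  6.6  6.4  nan] slope -0.0642
scene
[251 192  10  19 155] [255.8 200.4]
[261 216   3   9  12] [261.5 219.5]
[251 214   4   3   7] [252.1 215.3]
[245 218   3   2   3] [246.  218.7]
top
[245 192  25  23 341] [257.6 203.2]
wrist
[269 244  20  55 713] [278.  274.4]
[125  45  25  32 357] [136.1  60.3]
[247 319  22  16 247] [258.1 326.9]
[237 231  12  66 218] [244.1 263.4]
[[254.1, 189.5], [254.1, 198.3], [207.1, 216.4], [229.5, 198.8]]
[[257.5, 196.6], [257.6, 197.9], [206.6, 207.7], [229.4, 202.1]]
[[260.7, 369.0], [260.5, 346.1], [259.6, 192.6], [259.7, 286.7]]
```

```bash
python3 - <<'E'
from h import *
s=read_state(); R0=Ro.from_euler('xyz',s['tool_rot']); print((R0.inv().apply(np.array([519.5,72,262])-s['eef_pos'])/10).round(2), R0.apply([0,0,1]))
E
```

```text
[-15.66   0.35   3.59] [ 0.00723377 -0.04997212 -0.99872442]
```

Request:
{"fn": "send_rows", "kwargs": {"series": [{"ax": 0, "ay": 0, "az": 0, "dx": -4, "dy": 0.1, "dz": 0, "hand": 0}, {"ax": 0, "ay": 0, "az": 0, "dx": -8, "dy": 0.2, "dz": 0.5, "hand": 0}, {"ax": 0, "ay": 0, "az": 0, "dx": -12, "dy": 0.3, "dz": 2, "hand": 0}, {"ax": 0, "ay": 0, "az": 0, "dx": -15.7, "dy": 0.3, "dz": 3.6, "hand": 0}, {"ax": 0, "ay": 0, "az": 0, "dx": -15.7, "dy": 0.3, "dz": 3.6, "hand": 0}, {"ax": 0, "ay": 0, "az": 0, "dx": -15.7, "dy": 0.3, "dz": 3.6, "hand": 0}]}}

```text
clock: 11.6
eef_pos: [519.3, 71.0, 262.2]
tool_rot: [-3.14, 0.05, 1.753]
force: [0.1, 0.4, -0.2]
width: 85.4
gripper_force: 0.0
```

```bash
cat > w.py <<'E'
from h import *
s=read_state(); print(s['eef_pos'].round(1),s['tool_rot'].round(3))
w=grab('wrist'); H=cv2.cvtColor(cv2.GaussianBlur(w['pixels'],(3,3),0),cv2.COLOR_RGB2HSV)
q=proj(w,[(519.5,66.5,213),(519.5,66.5,187),(503,149,209),(490,219,170)]); print(q.round(1).tolist())
m=((H[...,0]>3)&(H[...,0]<20)&(H[...,1]>90)&(H[...,2]>50)).astype(np.uint8)
n,l,st,ce=cv2.connectedComponentsWithStats(m)
for k in np.argsort(-st[1:,4])[:6]+1: print('brown',st[k],ce[k].round(1))
m=(((H[...,0]<4)|(H[...,0]>174))&(H[...,1]>150)&(H[...,2]>60)).astype(np.uint8)
n,l,st,ce=cv2.connectedComponentsWithStats(m)
for k in np.argsort(-st[1:,4])[:3]+1: print('red',st[k],ce[k].round(1))
E
python3 w.py
```

```text
[519.3  71.  262.2] [-3.14   0.05   1.753]
[[257.0, 215.7], [257.1, 201.8], [254.7, 75.7], [254.8, -43.9]]
brown [ 218   66   94  152 5792] [257.7 156.4]
brown [158 302  49  39 859] [181.5 322.5]
brown [189 257  28  30 676] [202.8 271.9]
brown [278 276  35  22 564] [295.  286.1]
brown [237   0  27  48 112] [245.  17.]
brown [247 105  16   9 109] [255.  109.8]
red [ 238    3   33  154 3416] [254.6  79.1]
red [269 179   4   6  17] [270.9 181. ]
red [248 166   3   1   3] [249. 166.]
```

```bash
python3 - <<'E'
from h import *
w=load('wrist'); I=cv2.GaussianBlur(w['pixels'],(3,3),0)
H=cv2.cvtColor(I,cv2.COLOR_RGB2HSV)
m=((H[...,0]>3)&(H[...,0]<20)&(H[...,1]>90)&(H[...,2]>50))
for r in range(150,262,6):
    x=np.where(m[r,200:320])[0]+200
    print(r,(x.min(),x.max(),len(x)) if len(x) else None, [tuple(int(v) for v in H[r,c]) for c in(230,240,250,257,264,274,284)])
E
```

```text
150 (np.int64(218), np.int64(308), 66) [(15, 111, 147), (11, 109, 75), (3, 156, 116), (3, 154, 116), (4, 154, 114), (12, 114, 92), (14, 100, 84)]
156 (np.int64(218), np.int64(307), 77) [(15, 110, 148), (13, 105, 75), (4, 153, 113), (4, 153, 113), (4, 148, 110), (13, 111, 87), (12, 104, 91)]
162 (np.int64(219), np.int64(307), 79) [(14, 109, 148), (13, 104, 76), (6, 133, 86), (5, 132, 89), (7, 129, 83), (11, 123, 118), (11, 121, 120)]
168 (np.int64(218), np.int64(306), 63) [(22, 95, 218), (8, 116, 81), (4, 153, 120), (4, 155, 122), (4, 153, 120), (11, 121, 112), (12, 121, 118)]
174 (np.int64(218), np.int64(306), 68) [(22, 95, 218), (4, 145, 114), (4, 150, 119), (5, 136, 107), (4, 148, 119), (11, 118, 104), (11, 115, 111)]
180 (np.int64(218), np.int64(305), 64) [(21, 95, 218), (5, 139, 110), (14, 100, 82), (15, 97, 79), (15, 99, 80), (9, 125, 114), (12, 110, 111)]
186 (np.int64(218), np.int64(305), 58) [(21, 97, 219), (17, 79, 68), (15, 95, 83), (15, 96, 80), (15, 90, 79), (11, 119, 116), (11, 112, 116)]
192 (np.int64(218), np.int64(304), 47) [(20, 97, 218), (16, 85, 78), (14, 105, 97),
[... 826 characters left out ...]
3, 224), (32, 33, 208), (22, 56, 124), (37, 26, 227), (36, 27, 227)]
234 None [(33, 32, 168), (36, 28, 227), (36, 27, 228), (36, 27, 228), (36, 27, 227), (36, 27, 227), (36, 27, 227)]
240 None [(18, 45, 175), (36, 27, 227), (37, 26, 227), (37, 25, 227), (37, 25, 227), (36, 28, 227), (36, 27, 227)]
246 None [(22, 41, 200), (37, 26, 227), (36, 27, 227), (36, 27, 227), (36, 27, 227), (37, 29, 228), (31, 38, 189)]
252 (np.int64(201), np.int64(214), 10) [(24, 40, 197), (36, 29, 227), (38, 27, 228), (36, 27, 227), (37, 26, 227), (24, 43, 171), (23, 41, 99)]
258 (np.int64(200), np.int64(208), 9) [(36, 29, 227), (36, 29, 227), (36, 29, 227), (37, 29, 228), (38, 27, 228), (21, 46, 106), (21, 41, 99)]
```

```bash
python3 - <<'E'
from h import *
s=read_state(); R0=Ro.from_euler('xyz',s['tool_rot']); print(s['eef_pos'],(R0.inv().apply(np.array([518.6,68,169])-s['eef_pos'])/10).round(2))
E
```

```text
[519.45384185  72.61179915 262.68526329] [ 0.02 -0.16  9.38]
```

Request:
{"fn": "send_rows", "kwargs": {"series": [{"ax": 0, "ay": 0, "az": 0, "dx": 0, "dy": -0.1, "dz": 2, "hand": 0}, {"ax": 0, "ay": 0, "az": 0, "dx": 0, "dy": -0.1, "dz": 4, "hand": 0}, {"ax": 0, "ay": 0, "az": 0, "dx": 0, "dy": -0.1, "dz": 5.5, "hand": 0}, {"ax": 0, "ay": 0, "az": 0, "dx": 0, "dy": -0.1, "dz": 7, "hand": 0}, {"ax": 0, "ay": 0, "az": 0, "dx": 0, "dy": -0.1, "dz": 8.5, "hand": 0}, {"ax": 0, "ay": 0, "az": 0, "dx": 0, "dy": -0.1, "dz": 9.4, "hand": 0}, {"ax": 0, "ay": 0, "az": 0, "dx": 0, "dy": -0.1, "dz": 9.4, "hand": 0}, {"ax": 0, "ay": 0, "az": 0, "dx": 0, "dy": -0.1, "dz": 9.4, "hand": 0}]}}

```text
clock: 12.45
eef_pos: [519.8, 68.0, 169.5]
tool_rot: [3.141, 0.05, 1.756]
force: [-0.1, 0.6, 0.6]
width: 85.0
gripper_force: 0.0
```

```bash
python3 - <<'E'
from h import *
s=read_state(); print(s['eef_pos'].round(1),s['force'].round(1),s['qpos'].round(2))
w=grab('wrist'); I=cv2.GaussianBlur(w['pixels'],(3,3),0).astype(int)
for r in range(150,300,6): print(r,[int(I[r,c].sum()/3) for c in range(190,330,6)])
E
```

```text
[519.8  68.  169.5] [-0.1  0.6  0.6] [ 0.07  0.56 -0.42  1.93  0.41  0.74 -0.42]
150 [137, 67, 67, 117, 120, 119, 114, 68, 69, 71, 71, 70, 71, 71, 54, 54, 57, 61, 63, 123, 127, 122, 191, 221]
156 [138, 66, 68, 118, 119, 118, 114, 54, 69, 70, 70, 70, 71, 70, 58, 60, 63, 65, 69, 104, 126, 145, 192, 225]
162 [137, 67, 69, 118, 119, 119, 114, 55, 69, 71, 70, 70, 72, 70, 59, 61, 64, 66, 70, 104, 126, 130, 190, 225]
168 [139, 66, 70, 118, 118, 121, 113, 55, 68, 70, 70, 70, 70, 69, 58, 61, 63, 65, 69, 109, 126, 163, 186, 224]
174 [141, 70, 69, 117, 117, 120, 113, 57, 68, 70, 69, 70, 70, 69, 57, 60, 62, 65, 68, 163, 159, 180, 178, 224]
180 [152, 83, 71, 117, 117, 121, 113, 60, 69, 70, 70, 69, 70, 69, 58, 61, 64, 66, 69, 182, 192, 186, 181, 225]
186 [225, 130, 102, 135, 117, 121, 113, 63, 60, 61, 59, 59, 59, 63, 58, 63, 78, 80, 70, 184, 192, 193, 189, 224]
192 [225, 130, 102, 185, 187, 184, 148, 74, 56, 56, 56, 56, 53, 54, 61, 82, 87, 89, 91, 186, 192, 193, 198, 224]
198 [225, 175, 101, 184, 187, 191, 182, 78, 63, 73, 73, 73, 74, 67, 55, 81, 81, 83, 85, 187, 191, 192, 218, 224]
204 [225, 183,
[... 1104 characters left out ...]
, 224, 224, 224, 224]
264 [216, 223, 222, 185, 121, 53, 48, 62, 67, 68, 69, 66, 65, 63, 58, 52, 55, 224, 224, 224, 224, 224, 224, 224]
270 [144, 189, 225, 224, 213, 56, 65, 70, 71, 70, 69, 67, 67, 67, 66, 61, 58, 226, 224, 224, 224, 224, 224, 224]
276 [129, 137, 141, 223, 155, 64, 70, 70, 70, 68, 66, 67, 67, 68, 68, 66, 59, 222, 224, 224, 224, 224, 162, 168]
282 [99, 95, 90, 180, 60, 67, 69, 67, 214, 226, 217, 221, 224, 103, 65, 65, 64, 135, 154, 217, 224, 165, 142, 174]
288 [47, 41, 74, 181, 50, 64, 64, 144, 225, 225, 217, 221, 225, 224, 82, 65, 67, 60, 90, 90, 88, 132, 190, 200]
294 [39, 40, 33, 215, 106, 63, 114, 191, 225, 224, 217, 222, 225, 225, 77, 64, 65, 78, 89, 89, 88, 87, 122, 183]
```

```bash
python3 - <<'E'
from h import *
w=load('wrist'); s=read_state();print(s['eef_pos'])
for y in(66,68,70,72): print(y,proj(w,[(517.7,y,209),(517.7,y,213)]).round(1).tolist())
I=cv2.GaussianBlur(w['pixels'],(3,3),0).astype(int)
for r in range(300,375,6): print(r,[int(I[r,c].sum()/3) for c in range(190,330,6)])
E
```

```text
[519.98253912  67.84318142 169.75172744]
66 [[251.9, 300.4], [251.8, 307.5]]
68 [[252.9, 295.9], [252.8, 302.9]]
70 [[253.9, 291.4], [253.8, 298.3]]
72 [[254.9, 286.8], [254.8, 293.5]]
300 [33, 34, 34, 215, 146, 67, 57, 220, 223, 224, 198, 221, 225, 169, 108, 64, 61, 88, 88, 88, 88, 89, 186, 223]
306 [34, 32, 52, 222, 223, 63, 33, 223, 222, 224, 134, 195, 224, 184, 99, 48, 62, 89, 89, 87, 88, 88, 86, 223]
312 [41, 41, 35, 221, 220, 138, 35, 221, 220, 222, 145, 199, 224, 143, 135, 46, 87, 88, 89, 88, 88, 88, 86, 164]
318 [57, 41, 37, 219, 221, 219, 141, 220, 221, 220, 144, 198, 224, 168, 120, 73, 88, 89, 89, 87, 88, 88, 89, 88]
324 [79, 82, 39, 220, 220, 218, 217, 219, 220, 222, 143, 198, 224, 224, 184, 84, 87, 86, 81, 110, 119, 96, 81, 208]
330 [74, 70, 28, 67, 68, 67, 70, 153, 211, 223, 155, 201, 224, 224, 221, 69, 46, 58, 33, 33, 35, 37, 60, 138]
336 [79, 42, 25, 25, 27, 24, 25, 26, 27, 27, 23, 45, 27, 25, 27, 29, 29, 30, 30, 30, 30, 31, 49, 64]
342 [21, 22, 23, 24, 24, 24, 26, 26, 25, 25, 25, 26, 24, 25, 25, 26, 28, 25, 27, 28, 28, 28, 29, 31]
348 [24, 25, 26, 25, 25, 26, 25, 26, 25, 25, 26, 26, 26, 24, 27, 26, 26, 27, 27, 28, 28, 29, 30, 29]
354 [25, 25, 26, 25, 24, 26, 26, 26, 24, 25, 25, 25, 25, 24, 25, 26, 26, 27, 26, 27, 26, 28, 27, 28]
360 [24, 25, 25, 24, 25, 25, 26, 25, 25, 26, 26, 25, 25, 26, 24, 25, 25, 27, 25, 27, 25, 26, 28, 27]
366 [26, 23, 26, 26, 26, 25, 24, 24, 25, 25, 24, 26, 25, 25, 25, 24, 26, 26, 25, 25, 26, 24, 26, 25]
372 [24, 26, 24, 25, 23, 26, 25, 26, 24, 26, 25, 25, 24, 26, 25, 24, 24, 25, 26, 25, 24, 25, 26, 26]
```

Request:
{"fn": "send_rows", "kwargs": {"series": [{"ax": 0, "ay": 0, "az": 0, "dx": 0.05, "dy": -0.2, "dz": 0, "hand": 0}, {"ax": 0, "ay": 0, "az": 0, "dx": 0.05, "dy": -0.2, "dz": 0, "hand": 0.4}, {"ax": 0, "ay": 0, "az": 0, "dx": 0.05, "dy": -0.2, "dz": 0, "hand": 0.6}, {"ax": 0, "ay": 0, "az": 0, "dx": 0.05, "dy": -0.2, "dz": 0, "hand": 0.8}, {"ax": 0, "ay": 0, "az": 0, "dx": 0.05, "dy": -0.2, "dz": 0, "hand": 1}, {"ax": 0, "ay": 0, "az": 0, "dx": 0.05, "dy": -0.2, "dz": 0, "hand": 1}]}}

```text
clock: 13.1
eef_pos: [517.6, 67.1, 169.2]
tool_rot: [3.141, 0.05, 1.754]
force: [-0.2, 0.9, 1.0]
width: 28.8
gripper_force: 59.0
```

```bash
python3 g.py; python3 tilt.py
```

```text
13.1 [517.6  67.1 169.2] [-0.2  0.9  1. ] [ 0.06  0.03 -0.02] [ 0.07  0.56 -0.42  1.93  0.41  0.74 -0.42]
255 [(230, 1.27, 96), (231, 1.11, 119), (232, 1.07, 124), (233, 1.08, 116), (234, 1.11, 107), (235, 1.16, 99), (236, 1.26, 82), (237, 1.25, 71), (238, 1.09, 84), (239, 1.09, 102), (240, 1.14, 93), (241, 1.25, 66), (242, 1.6, 40)]
256 [(230, 1.3, 90), (231, 1.13, 110), (232, 1.08, 114), (233, 1.07, 113), (234, 1.08, 109), (235, 1.12, 102), (236, 1.24, 82), (237, 1.26, 67), (238, 1.08, 81), (239, 1.08, 103), (240, 1.13, 98), (241, 1.23, 69), (242, 1.55, 42)]
257 [(230, 1.27, 95), (231, 1.12, 114), (232, 1.07, 118), (233, 1.06, 117), (234, 1.08, 113), (235, 1.12, 103), (236, 1.25, 82), (237, 1.25, 67), (238, 1.08, 82), (239, 1.08, 103), (240, 1.13, 97), (241, 1.23, 68), (242, 1.57, 41)]
red (array([218, 216,  44,  19, 347], dtype=int32), array([242.61, 227.12]))
start->level [9.5 9.5 9.4 9.  9.4 9.1 8.8 7.4 8.6 8.1 8.8 9.  nan] slope -0.0257
level->now [16.6 10.9 10.5  9.4  9.6  9.6  8.8  8.5  8.   7.6  6.5  6.5  nan] slope -0.1595
```

Request:
{"fn": "send_rows", "kwargs": {"series": [{"ax": 0, "ay": 0, "az": 0.1, "dx": 0, "dy": 0, "dz": 0.02, "hand": 1}, {"ax": 0, "ay": 0, "az": 0.2, "dx": 0, "dy": 0, "dz": 0.04, "hand": 1}, {"ax": 0, "ay": 0, "az": 0.3, "dx": 0, "dy": 0, "dz": 0.06, "hand": 1}, {"ax": 0, "ay": 0, "az": 0.4, "dx": 0, "dy": 0, "dz": 0.08, "hand": 1}, {"ax": 0, "ay": 0, "az": 0.4, "dx": 0, "dy": 0, "dz": 0.08, "hand": 1}]}}

```text
clock: 13.9
eef_pos: [517.4, 67.2, 168.2]
tool_rot: [3.122, 0.046, 1.354]
force: [0.3, 0.3, 1.3]
width: 28.4
gripper_force: 59.0
```

```bash
python3 g.py; python3 tilt.py
```

```text
13.9 [517.4  67.2 168.2] [0.3 0.3 1.3] [-0.09 -0.   -0.1 ] [-0.01  0.55 -0.31  1.94  0.32  0.71 -0.74]
255 [(230, 1.23, 98), (231, 1.1, 122), (232, 1.06, 125), (233, 1.07, 115), (234, 1.09, 105), (235, 1.1, 100), (236, 1.14, 90), (237, 1.13, 79), (238, 1.07, 85), (239, 1.09, 99), (240, 1.13, 92), (241, 1.26, 65), (242, 1.64, 39)]
256 [(230, 1.26, 93), (231, 1.11, 114), (232, 1.07, 116), (233, 1.07, 112), (234, 1.08, 109), (235, 1.09, 106), (236, 1.12, 93), (237, 1.13, 77), (238, 1.06, 82), (239, 1.08, 102), (240, 1.12, 97), (241, 1.23, 69), (242, 1.6, 40)]
257 [(230, 1.24, 95), (231, 1.1, 115), (232, 1.07, 118), (233, 1.07, 115), (234, 1.07, 112), (235, 1.1, 107), (236, 1.13, 94), (237, 1.14, 77), (238, 1.06, 83), (239, 1.08, 102), (240, 1.12, 97), (241, 1.23, 69), (242, 1.58, 41)]
red (array([218, 216,  45,  19, 353], dtype=int32), array([242.76, 227.02]))
start->level [9.5 9.5 9.4 9.  9.4 9.1 8.8 7.4 8.6 8.1 8.8 9.  nan] slope -0.0257
level->now [15.5 11.  10.5  9.6  9.8  9.5  8.8  8.2  7.9  7.6  6.3  6.7  nan] slope -0.1512
```

Request:
{"fn": "send_rows", "kwargs": {"series": [{"ax": 0, "ay": 0, "az": 0.1, "dx": 0, "dy": 0, "dz": 0.02, "hand": 1}, {"ax": 0, "ay": 0, "az": 0.2, "dx": 0, "dy": 0, "dz": 0.04, "hand": 1}, {"ax": 0, "ay": 0, "az": 0.3, "dx": 0, "dy": 0, "dz": 0.06, "hand": 1}, {"ax": 0, "ay": 0, "az": 0.3, "dx": 0, "dy": 0, "dz": 0.06, "hand": 1}]}}

```text
clock: 14.6
eef_pos: [517.4, 67.1, 167.6]
tool_rot: [3.109, 0.038, 1.055]
force: [0.4, 0.7, 1.6]
width: 28.6
gripper_force: 59.1
```

```bash
cat > e.py <<'E'
from h import *
def ex(A):
    o=[]
    for cx in(255,256,257):
        c=A[:,cx-2:cx+3].mean(1); o.append(sum(c[r,0]-1.07*c[r,1] for r in range(234,240)))
    return np.round(o,1)
if __name__=='__main__':
    s=read_state();print(s['force'].round(1),s['torque'].round(3),s['tool_rot'].round(3),s['eef_pos'].round(1))
    A=np.mean([grab('scene')['pixels'].astype(float) for _ in range(6)],0); np.save('avg.npy',A)
    c=A[:,254:259].mean(1); print([(r,round(float(c[r,0]/c[r,1]),2),int(c[r,1])) for r in range(233,242)])
    print('excess',ex(A))
    for f,sh in(('cropA',-14.5),('c2',-6)):
        im=cv2.imread(f'pics/{f}.png')[:,:,::-1]; s=cv2.resize(im,(100,120),interpolation=cv2.INTER_AREA)
        F=np.zeros((384,512,3));F[165:285,195:295]=s
        print(f,[round(sum(F[r,cx-2:cx+3].mean(0)@[1,-1.07,0] for r in range(int(235+sh),int(235+sh)+6)),1) for cx in(255,256,257)])
E
python3 e.py
```

```text
[0.4 0.7 1.6] [-0.078  0.065 -0.1  ] [3.109 0.038 1.055] [517.4  67.1 167.6]
[(233, 1.07, 112), (234, 1.08, 109), (235, 1.09, 106), (236, 1.1, 97), (237, 1.1, 81), (238, 1.06, 86), (239, 1.08, 102), (240, 1.12, 97), (241, 1.23, 70)]
excess [20.   8.3  8. ]
cropA [np.float64(48.8), np.float64(44.3), np.float64(31.8)]
c2 [np.float64(51.2), np.float64(45.6), np.float64(26.7)]
```

Request:
{"fn": "send_rows", "kwargs": {"series": [{"ax": 0, "ay": 0, "az": 0.1, "dx": 0, "dy": 0, "dz": 0.02, "hand": 1}, {"ax": 0, "ay": 0, "az": 0.2, "dx": 0, "dy": 0, "dz": 0.04, "hand": 1}, {"ax": 0, "ay": 0, "az": 0.3, "dx": 0, "dy": 0, "dz": 0.06, "hand": 1}, {"ax": 0, "ay": 0, "az": 0.3, "dx": 0, "dy": 0, "dz": 0.06, "hand": 1}]}}

```text
clock: 15.3
eef_pos: [517.5, 66.9, 167.1]
tool_rot: [3.099, 0.027, 0.754]
force: [-1.0, -0.3, 2.4]
width: 28.6
gripper_force: 59.2
```

```bash
python3 e.py; python3 tilt.py
```

```text
[-1.  -0.3  2.4] [-0.265  0.054 -0.093] [3.099 0.027 0.754] [517.5  66.9 167.1]
[(233, 1.08, 111), (234, 1.08, 109), (235, 1.08, 107), (236, 1.09, 100), (237, 1.07, 86), (238, 1.06, 89), (239, 1.09, 105), (240, 1.13, 97), (241, 1.23, 69)]
excess [23.3  4.7 -1.1]
cropA [np.float64(48.8), np.float64(44.3), np.float64(31.8)]
c2 [np.float64(51.2), np.float64(45.6), np.float64(26.7)]
start->level [9.5 9.5 9.4 9.  9.4 9.1 8.8 7.4 8.6 8.1 8.8 9.  nan] slope -0.0257
level->now [ 5.4 10.9 10.5  9.7  9.5  9.6  8.7  8.3  7.9  7.2  6.   6.4  nan] slope -0.0609
```

Request:
{"fn": "send_rows", "kwargs": {"series": [{"ax": 0, "ay": 0, "az": 0.1, "dx": 0, "dy": 0, "dz": 0.01, "hand": 1}, {"ax": 0, "ay": 0, "az": 0.2, "dx": 0, "dy": 0, "dz": 0.02, "hand": 1}, {"ax": 0, "ay": 0, "az": 0.3, "dx": 0, "dy": 0, "dz": 0.03, "hand": 1}, {"ax": 0, "ay": 0, "az": 0.3, "dx": 0, "dy": 0, "dz": 0.03, "hand": 1}]}}

```text
clock: 16.0
eef_pos: [517.5, 66.6, 166.7]
tool_rot: [3.093, 0.014, 0.455]
force: [-0.0, -1.9, 1.4]
width: 28.7
gripper_force: 59.2
```

```bash
python3 e.py; python3 tilt.py|tail -1
```

```text
[-0.  -1.9  1.4] [-0.694 -0.08  -0.041] [3.093 0.014 0.455] [517.5  66.6 166.7]
[(233, 1.08, 111), (234, 1.09, 107), (235, 1.09, 107), (236, 1.08, 102), (237, 1.06, 88), (238, 1.04, 89), (239, 1.09, 103), (240, 1.13, 97), (241, 1.25, 68)]
excess [26.1  3.5 -3.8]
cropA [np.float64(48.8), np.float64(44.3), np.float64(31.8)]
c2 [np.float64(51.2), np.float64(45.6), np.float64(26.7)]
level->now [11.9 11.1 10.4  9.7  9.6  9.4  8.7  8.3  7.7  7.2  5.9  6.2  4.6] slope -0.1348
```

Request:
{"fn": "send_rows", "kwargs": {"series": [{"ax": 0, "ay": 0, "az": 0, "dx": 0, "dy": 0, "dz": 0, "hand": 0.5}, {"ax": 0, "ay": 0, "az": 0, "dx": 0, "dy": 0, "dz": 0, "hand": 0}, {"ax": 0, "ay": 0, "az": 0, "dx": 0, "dy": 0, "dz": 0, "hand": 0}, {"ax": 0, "ay": 0, "az": 0, "dx": 0, "dy": 0, "dz": 0, "hand": 0}, {"ax": 0, "ay": 0, "az": 0, "dx": 0, "dy": 0, "dz": 0, "hand": 0}]}}

```text
clock: 16.8
eef_pos: [517.4, 67.3, 166.7]
tool_rot: [3.094, 0.013, 0.455]
force: [0.4, 0.4, 0.3]
width: 85.2
gripper_force: 0.0
```

```bash
python3 e.py; python3 tilt.py|tail -1
```

```text
[0.4 0.4 0.3] [ 0.139  0.027 -0.036] [3.094 0.013 0.455] [517.4  67.3 166.7]
[(233, 1.08, 110), (234, 1.09, 105), (235, 1.1, 103), (236, 1.11, 96), (237, 1.1, 84), (238, 1.07, 91), (239, 1.09, 102), (240, 1.14, 92), (241, 1.27, 63)]
excess [41.5 14.8  7.5]
cropA [np.float64(48.8), np.float64(44.3), np.float64(31.8)]
c2 [np.float64(51.2), np.float64(45.6), np.float64(26.7)]
level->now [-5.6 11.6 10.7  9.6  9.7  9.7  8.4  8.4  7.6  7.   5.6  5.9  4.9] slope 0.0013
```

Request:
{"fn": "send_rows", "kwargs": {"series": [{"ax": -0.019, "ay": -0.005, "az": 0, "dx": 0, "dy": 0, "dz": 0, "hand": 0}, {"ax": -0.019, "ay": -0.005, "az": 0, "dx": 0, "dy": 0, "dz": 0, "hand": 0.5}, {"ax": -0.019, "ay": -0.005, "az": 0, "dx": 0, "dy": 0, "dz": 0, "hand": 0.8}, {"ax": -0.019, "ay": -0.005, "az": 0, "dx": 0, "dy": 0, "dz": 0, "hand": 1}, {"ax": -0.019, "ay": -0.005, "az": 0, "dx": 0, "dy": 0, "dz": 0, "hand": 1}, {"ax": -0.019, "ay": -0.005, "az": 0, "dx": 0, "dy": 0, "dz": 0, "hand": 1}]}}

```text
clock: 17.7
eef_pos: [517.5, 67.1, 166.9]
tool_rot: [3.074, 0.018, 0.454]
force: [-0.7, 0.7, 0.8]
width: 28.7
gripper_force: 58.9
```

```bash
python3 e.py
```

```text
[-0.7  0.7  0.8] [ 0.113  0.091 -0.049] [3.074 0.018 0.454] [517.5  67.1 166.9]
[(233, 1.08, 110), (234, 1.09, 106), (235, 1.11, 104), (236, 1.12, 97), (237, 1.1, 86), (238, 1.07, 91), (239, 1.1, 104), (240, 1.14, 93), (241, 1.28, 63)]
excess [43.4 17.4  9.9]
cropA [np.float64(48.8), np.float64(44.3), np.float64(31.8)]
c2 [np.float64(51.2), np.float64(45.6), np.float64(26.7)]
```

Request:
{"fn": "send_rows", "kwargs": {"series": [{"ax": 0, "ay": 0, "az": 0.1, "dx": 0, "dy": 0, "dz": 0.01, "hand": 1}, {"ax": 0, "ay": 0, "az": 0.2, "dx": 0, "dy": 0, "dz": 0.03, "hand": 1}, {"ax": 0, "ay": 0, "az": 0.25, "dx": 0, "dy": 0, "dz": 0.04, "hand": 1}, {"ax": 0, "ay": 0, "az": 0.25, "dx": 0, "dy": 0, "dz": 0.04, "hand": 1}]}}

```text
clock: 18.4
eef_pos: [517.5, 66.8, 166.3]
tool_rot: [3.071, 0.001, 0.204]
force: [0.4, 0.3, 1.4]
width: 28.7
gripper_force: 59.0
```

```bash
python3 e.py
```

```text
[0.4 0.3 1.4] [ 0.15   0.033 -0.026] [3.071e+00 1.000e-03 2.040e-01] [517.5  66.8 166.3]
[(233, 1.07, 111), (234, 1.09, 106), (235, 1.09, 105), (236, 1.09, 99), (237, 1.08, 86), (238, 1.06, 90), (239, 1.09, 103), (240, 1.14, 92), (241, 1.28, 63)]
excess [35.4  8.7  0.4]
cropA [np.float64(48.8), np.float64(44.3), np.float64(31.8)]
c2 [np.float64(51.2), np.float64(45.6), np.float64(26.7)]
```

```bash
cat > e2.py <<'E'
from h import *
def ld(f):
    s=cv2.resize(cv2.imread(f'pics/{f}.png')[:,:,::-1],(100,120),interpolation=cv2.INTER_AREA); F=np.zeros((384,512,3)); F[165:285,195:295]=s; return F
def an(I,r0,tag):
    # r0: pad dark-gap row. chroma map around
    C=I[...,0]-1.07*I[...,1]
    print(tag); 
    for r in range(r0-4,r0+4): print(r,C[r,249:264].round().astype(int),I[r,249:264,1].astype(int))
an(ld('cropA'),222,'start'); an(np.load('avg.npy'),237,'now')
E
python3 e2.py
```

```text
start
218 [-1  1  0  0  0  2  1  1  0 -1  1  1  1 -1 -2] [  8  30  74 109 119 115 118 117 115 114 105  70  47  47  53]
219 [-2  1  4  1  2  1 -1 -2 -1  0  0 -1 -1 -1 -1] [  6  31  77 116 120 116 118 118 114 112 106  99 111 123 130]
220 [ 3 -1  2  2  3  6  4  4  4  1 -1  0  0 -1  0] [ 17  36  78 111 116 109 109 110 107 117 135 155 180 198 200]
221 [ 3  1  1  4 12 19 20 19 14  7  3 -2 -7 -6 -7] [ 40  52  75  94  92  90  89  87  97 131 176 208 226 229 231]
222 [  1   2  -1   5  18  28  29  29  18   9   1  -7 -10  -8  -9] [108 108  94  81  67  61  64  64  82 131 192 228 236 234 235]
223 [  5   2   4  -1   5  11  14  13   8   1   0  -9 -12 -12 -13] [177 175 133  95  71  60  59  59  71 121 179 226 236 236 239]
224 [ -1   1   5   1  -1  -4  -6  -5  -3  -2  -2 -10 -15 -14 -15] [221 209 160 115  90  83  82  80  89 119 170 222 237 239 240]
225 [ -8  -7  -1   1   0  -1  -5  -4  -4  -1  -4 -12 -15 -15 -14] [234 225 188 147 119 110 111 111 118 143 186 227 238 240 240]
now
233 [-14 -12  -3   3   8   6   0  -1   0  -1   0  -4  -9 -15 -16] [232 225 202 167 130 106 107 113 114 114 112 140 195 234 240]
234 [ -1   4  14  22  21   8   1   0   1   0   1  -1  -6 -13 -15] [190 170 136 106  89  93 104 110 112 111 109 125 179 226 239]
235 [ 19  25  34  40  30  10   0   0   0   2   1   2   2  -3 -12] [124 104  83  69  78  93 104 107 111 108 105 110 147 196 228]
236 [42 47 48 42 27  7 -2 -1  2  2  2  5 10 10  2] [ 74  67  63  70  85  96  96 101 101 100  94  98 115 145 181]
237 [49 51 49 39 23  6 -1 -3  1  2  0  2 11 19 15] [ 62  62  63  75  93  97  87  82  81  81  82  91 103 102 117]
238 [51 51 49 37 21  7 -2 -4 -2 -2 -2  1 10 22 24] [ 60  60  61  73  93 102  94  87  84  85  93 100  97  78  65]
239 [46 47 43 33 16  6  2  1  1  2  1  5 10 19 26] [ 58  58  56  59  78  96 103 104 105 105 106  99  81  59  37]
240 [39 37 35 29 18 10  7  5  6  6  5 10 14 21 25] [ 46  46  44  42  53  73  88  98  99 101  95  81  57  39  28]
```

Request:
{"fn": "send_rows", "kwargs": {"series": [{"ax": 0, "ay": 0, "az": 0.1, "dx": 0, "dy": 0, "dz": 0.01, "hand": 1}, {"ax": 0, "ay": 0, "az": 0.1, "dx": 0, "dy": 0, "dz": 0.0, "hand": 1}, {"ax": 0, "ay": 0, "az": 0.1, "dx": 0, "dy": 0, "dz": 0.0, "hand": 0.5}, {"ax": 0, "ay": 0, "az": 0.1, "dx": 0, "dy": 0, "dz": 0, "hand": 0}, {"ax": 0, "ay": 0, "az": 0.1, "dx": 0, "dy": 0, "dz": 0, "hand": 0}, {"ax": 0, "ay": 0, "az": 0.1, "dx": 0, "dy": 0, "dz": 0, "hand": 0}, {"ax": 0, "ay": 0, "az": 0.1, "dx": 0, "dy": 0, "dz": 0, "hand": 0}]}}

```text
clock: 19.4
eef_pos: [517.5, 67.0, 166.4]
tool_rot: [3.072, -0.006, 0.105]
force: [-0.0, 0.5, 0.4]
width: 85.3
gripper_force: 0.0
```

```bash
python3 e.py >/dev/null; python3 e2.py | sed -n '/now/,$p'; python3 tilt.py | tail -1
```

```text
now
233 [-14 -13  -4   2   6   4   0   1   0   1   0  -3  -9 -15 -15] [233 227 202 170 136 109 106 112 114 112 112 133 190 233 240]
234 [ -1   4  12  22  23  11   1   1   2   0   0  -2  -5 -13 -15] [190 171 137 106  86  90 103 110 111 111 110 129 181 228 239]
235 [ 21  26  35  40  33  12   1  -1   1   2   2   2   3  -3 -12] [123 106  81  68  73  87 100 109 111 109 104 116 152 198 228]
236 [42 46 49 44 30 13 -1 -1  2  1  2  4  9  9  3] [ 75  67  62  69  80  87  93  99 102 100  93  99 121 148 181]
237 [49 50 48 41 25 10  0 -4 -2  0 -1  1 10 20 17] [ 64  62  62  73  89  95  87  81  81  81  82  91 103 102 117]
238 [49 50 50 38 23  8 -2 -5 -2 -1 -2 -1 10 22 26] [ 63  62  60  71  90 100  95  87  83  84  91  99  96  77  67]
239 [46 47 43 33 18  6  2  1  1  2  2  5 10 20 26] [ 58  58  55  59  75  95 102 105 105 105 106 100  83  59  40]
240 [39 38 34 29 19 10  8  6  6  6  5  9 12 21 25] [ 44  44  45  41  52  73  87  97 101  99  96  79  60  38  30]
   4.9] slope -0.1526
```

Request:
{"fn": "send_rows", "kwargs": {"series": [{"ax": 0, "ay": 0, "az": 0, "dx": 0, "dy": 0, "dz": -1.5, "hand": 0}, {"ax": 0, "ay": 0, "az": 0, "dx": 0, "dy": 0, "dz": -4, "hand": 0}, {"ax": 0, "ay": 0, "az": 0, "dx": 0, "dy": 0, "dz": -7, "hand": 0}, {"ax": 0, "ay": 0, "az": 0, "dx": 0, "dy": 0, "dz": -10, "hand": 0}, {"ax": 0, "ay": 0, "az": 0, "dx": 0, "dy": 0, "dz": -12, "hand": 0}, {"ax": 0, "ay": 0, "az": 0, "dx": 0, "dy": 0, "dz": -12, "hand": 0}, {"ax": 0, "ay": 0, "az": 0, "dx": 0, "dy": 0, "dz": -12, "hand": 0}]}}

```text
clock: 20.4
eef_pos: [515.7, 75.2, 285.9]
tool_rot: [3.072, -0.006, 0.105]
force: [0.3, 0.0, 0.0]
width: 85.2
gripper_force: 0.0
```

```bash
python3 e.py >/dev/null; python3 e2.py | sed -n '/now/,$p'|cut -c1-70; python3 tilt.py | tail -2; python3 - <<'E'
from h import *
def ld(f):
    return cv2.resize(cv2.imread(f'pics/{f}.png')[:,:,::-1],(100,120),interpolation=cv2.INTER_AREA)
a=ld('cropA').astype(np.float32).mean(2); b=np.load('avg.npy')[165:285,195:295].astype(np.float32).mean(2)
for n,z in(('block front',np.s_[78:92,40:75]),('board+plate',np.s_[84:118,45:95])):
    print(n,cv2.phaseCorrelate(np.ascontiguousarray(a[z]),np.ascontiguousarray(b[z])))
E
```

```text
now
233 [-14 -13  -4   3   8   4   1   0   0   1   1  -3  -9 -15 -16] [232
234 [ -1   6  14  23  23  10   1   0   0   1  -2  -1  -5 -13 -15] [190
235 [ 19  27  36  40  32  11   2  -1   1   1   2   4   2  -1 -12] [124
236 [42 46 48 42 30 13 -1  0  1  3  4  3 10  9  2] [ 74  67  64  68  8
237 [49 49 48 40 26 12 -2 -3  0  1 -2  1 10 21 20] [ 63  62  63  74  9
238 [52 49 47 39 22  8 -1 -4 -4 -2 -3 -1 11 26 37] [ 60  61  63  72  9
239 [51 51 46 35 18  7  2  1  1  2 -1  3 10 27 42] [ 62  59  59  58  7
240 [50 52 45 33 20  9  7  5  5  6  6  8 15 28 38] [ 63  59  56  48  5
start->level [9.5 9.5 9.4 9.  9.4 9.1 8.8 7.4 8.6 8.1 8.8 9.  nan] slope -0.0257
level->now [ 7.1 17.6 10.6  9.9  9.7  9.3  8.4  8.3  7.6  6.8  5.5  5.9  4.8] slope -0.1473
block front ((-0.09237122645030738, 0.3207382116632198), 0.762049369458799)
board+plate ((-0.01643949741479034, 0.22724430178580945), 0.7160072554482354)
```

```bash
python3 -c "
from h import *
print(finish_job())"
```

```text
the job is handed in; nothing more can be done
None
```

I handed the job in at about 20 s. The jaw is tipped and bound, the screw is turned about 1.65 rad, and the gauge reads about 14 N by image estimate, with the red band in and green showing; block and board show no visible shift, the gripper is clear, and no verdict came back.

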